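# Turn the drying beads and start the dryer

## Robot

A 7-joint arm with a two-finger parallel gripper is mounted at the origin on the work surface. World frame = base frame: x ahead of the robot, y to its left, z up, the work surface at z = 0. Lengths are in m, angles in rad, forces in N, time in s.
With the tool pointing down it reaches from about 0.4 to 0.85 m from the base axis. Payload 4.5 kg.
Tool frame: the origin (TCP) lies midway between the tips of the shut fingers; the grasp point (between the pads) lies 19 mm behind it; z points along the fingers, y is the line along which they close (so a half turn about z gives the same grasp; the last joint's range is limited). The gripper opens to 88 mm and grips with 3 to 60 N. Pads are 18 mm wide; open, the fingers measure 123 mm over their backs; the gripper's body (75 mm by 187 mm) begins 45 mm behind the grasp point.
Start: joints at [-1.254, 0.689, -0.195, 1.565, 0.157, 0.902, -0.215], TCP at [0.174, 0.6, 0.239] pointing down, gripper open.
Joint ranges: [-3.01, 3.01], [-0.46, 2.08], [-1.47, 1.51], [0.13, 2.56], [-1, 4.14], [0.04, 2.09], [-2.66, 2.66]. Speed limits (rad/s): [2.57, 2.57, 3.14, 3.14, 3.14, 3.14, 3.14].

## Interface

Orientations are given as a unit quaternion [x, y, z, w].
In Python, from plant import sensors, eyes, finish_job gives the robot as it stands.
- The arm moves only by the tool send_rows, never from a script. Its argument "rows" is text: rows parted by semicolons, each of 4 numbers parted by spaces: the shift along the tool's x, y, z normalised to -1 to 1, where 1 is 30 cm, then the turn about the tool's z normalised to -1 to 1, where 1 is 2 pi rad. A call has 1 to 10 rows; each row is the pose to reach, as a shift and turn from the pose commanded when the call began, along the tool's axes at that moment, turning the shorter way round; what a row does not reach only later rows make up. A row lasts 1/12 s, in which the tool goes at most 41.7 mm and 7.16 degrees, less where a joint would pass 70% of its speed; a pose out of reach is approached as far as the arm can. A call with a number of a shift or a turn outside -1 to 1 is refused whole. A call with a gripper value outside its range is refused whole. "jaw" is the closure, from -1 (fully open) to 1 (shut), set as the call begins (left out, the last holds). The fingers move at their own pace and stop on an object; "force" is the grip in N (left out, the last holds). Time passes only in rows, so rows that repeat a pose let the fingers close. It gives the time, the measured TCP pose, the force, the opening and the grip force at its end, in the units of the state.
- sensors.get_state(): the state, without advancing time (a new reading comes with each control period).
- eyes.snapshot(name): name is "scene" or "top" or "wrist"; returns (picture, depth): 384x512x3 uint8, red, green, blue; 384x512 float32, m along the optical axis (not along the pixel's ray), 0 where there is no reading.
- eyes.calibration(name): a dict with "fov_y" (degrees; the focal length in pixels is half the picture's height over the tangent of half this angle, whatever the lens; pixels are square), "cx", "cy" (the principal point, pixels), "world_from_camera" (4x4, takes a point from camera to world coordinates). Camera axes: x right, y down, z forward; pixel columns grow to the right and rows downward; lengths in m; the calibration is good to about 2 mm. A picture is of the moment at which its call begins: read the wrist's pose just before it. calibration takes no time and is no camera call; for the wrist camera it gives the pose at the moment of the call.
- finish_job(): hands the job in; it is judged then, once.
The state is a dict: "clock": time; "q": joint angles; "qd": joint speeds; "joint_torque": joint torques, N m; "tool_pos": TCP position; "eef_rot": TCP orientation; "contact_force": force on the tool from outside, world axes, zero at the start; "moment": the same for the moment, N m; "opening": opening from 0.0 (shut) to 1.0 (fully open); "finger_force": force on a finger pad.
Only numpy, scipy, OpenCV 4.12 (cv2) and the standard library are available. Lean on these libraries where they do the work, as an engineer would, in place of code of your own. Each camera call takes 0.05 s, during which the arm holds its last target. There are 200 camera calls.

## Task

Take the wooden stirrer from the blue pot and, with it, gently stir the six clay beads in the bowl under the cup rack until every bead has been pushed well clear of where it lay (by about a bead's width), keeping them all in the bowl, touching them only with the stirrer and keeping the hand off the drying base, bowl and rack. Then stand the stirrer back in the blue pot, head down, and let go of it. After that, push the toggle switch fully over to on, leaving the cup, jar and jug where they stand.

Things in the scene. Friction and masses are not known exactly. Their poses are not given: they have to be found in the camera images.
- dryer: grey drying base 190 x 200 mm, 30 mm tall, fixed, with a white bowl fixed on its middle (rim 164 mm wide outside, 66 mm above the table, wall 4 mm, inner floor of 65 mm radius) and a steel cup rack over it (see rack_front). Origin: centre of the underside, under the bowl's centre; its -x side, open below the rack, faces the robot's right-hand side; z up
- bowl_floor (a point): centre of the bowl's inner floor, 35 mm above the table; axes as the drying base. The rim is 31 mm above it; the beads start in a rough ring round it, with room for the stirrer in the middle
- rack_front (a point): middle of the rack's bar on the open side. Three 12 mm steel bars run along the base's y from -140 to +140 mm, at x = -40, +10 and +60 mm from the bowl's centre, their centres 260 mm above the table; they stand on two 12 mm posts at y = +-140 mm, x = +20 mm. The hand does not fit under the bars unless it is tilted and stays on the open (base's -x) side of them
- pot: blue ceramic utensil pot, round, open at the top, fixed to the table, outside 68 mm wide, 75 mm tall, wall 4 mm, floor 5 mm thick (inside 60 mm wide). Origin: centre of the underside
- pot_floor (a point): centre of the pot's inner floor, 5 mm above the table
- stirrer: wooden stirrer 165 mm long, 45 g: round dark head 22 mm wide over the lowest 30 mm, then a 14 x 14 mm square shaft (sides along its x and y) up to the end. Origin: centre of the head's end face, z along the shaft to the other end. It stands in the pot, head down, leaning about 33 degrees from upright over the rim, top towards the robot's right-hand side
- stirrer_tip (a point): centre of the head's end face (same as the stirrer's origin)
- stirrer_grip (a point): point on the shaft's axis 130 mm from the head's end, good to hold; the shaft goes on 35 mm beyond it
- switch (a joint): toggle lever of the drying base on its own small grey block fixed to the table: 0 = off, leaning to the block's -x side (towards the robot); 1.0 = on, leaning to +x; stays where it is left; starts at 0 to 0.08
- switch_tip (a point): centre of the red ball (26 mm wide) at the lever's end, 80 mm from the pivot, which lies 22 mm above the block's origin; the 10 mm steel lever leans 0.5 rad from upright to -x when off and 0.5 rad to +x when on
- switch_base: grey block of the toggle switch, 70 x 50 x 25 mm, fixed to the table. Origin: centre of its underside; the lever swings in its x-z plane towards +x
- bead0: terracotta drying bead, a drum 24 mm wide, 18 mm tall, 15 g, one of six lying in the bowl. Origin: centre of its underside as built, z its axis
- bead1: terracotta drying bead, a drum 24 mm wide, 18 mm tall, 15 g, one of six lying in the bowl. Origin: centre of its underside as built, z its axis
- bead2: terracotta drying bead, a drum 24 mm wide, 18 mm tall, 15 g, one of six lying in the bowl. Origin: centre of its underside as built, z its axis
- bead3: terracotta drying bead, a drum 24 mm wide, 18 mm tall, 15 g, one of six lying in the bowl. Origin: centre of its underside as built, z its axis
- bead4: terracotta drying bead, a drum 24 mm wide, 18 mm tall, 15 g, one of six lying in the bowl. Origin: centre of its underside as built, z its axis
- bead5: terracotta drying bead, a drum 24 mm wide, 18 mm tall, 15 g, one of six lying in the bowl. Origin: centre of its underside as built, z its axis
- cup: pale green ceramic cup, 76 mm wide, 65 mm tall, bystander. Origin: centre of its underside
- jar: smoked glass jar with wooden lid, 84 mm wide, 130 mm tall, bystander. Origin: centre of its underside
- jug: steel milk jug with handle at its +y side, 72 mm wide, 90 mm tall, bystander. Origin: centre of its underside

How it is judged:
By the outcome, as a careful person would: the job done as asked, in the order asked, and still so for the second after the job is handed in, with the robot touching nothing.
It also fails if it takes over 72 s, if anything falls off the work surface, if the arm or the gripper's body presses on something with over 40 N, if the wrist force passes 120 N, or if a joint passes its speed limit or range.

## Working session

There is one attempt and no reset: what is moved stays moved. The work goes in short steps, Python scripts to look and compute and a tool call to move; the robot and the scene stay as the last step left them, time stands still between calls to the robot, and variables do not carry over. Pictures are saved under pics/ and viewed, at most 10 in all, crops included, and the job is handed in when it is done.

Besides the shell and the picture viewer there is one more tool, called after "Emit:" as a command line: name --argument value ..., lists and objects as JSON in quotes. send_rows: Moves the arm, as the interface text tells. Scaled input: -1 to 1 covers 30 cm each way for a shift and 2 pi rad each way for a turn. Its arguments: {"type":"object","properties":{"rows":{"type":"string"},"jaw":{"type":"number"},"force":{"type":"number"}},"required":["rows"]}

```bash
mkdir -p pics; ls
cat > h.py <<'E'
import numpy as np,cv2
from plant import sensors,eyes,finish_job
from scipy.spatial.transform import Rotation as R
def cloud(n):
    c=eyes.calibration(n);im,d=eyes.snapshot(n)
    f=192/np.tan(np.radians(c['fov_y'])/2)
    v,u=np.mgrid[:384,:512]
    P=np.stack([(u-c['cx'])/f*d,(v-c['cy'])/f*d,d],-1)
    T=np.array(c['world_from_camera']);return im,d,P@T[:3,:3].T+T[:3,3]
def save(im,n,s=1.5):cv2.imwrite('pics/'+n,cv2.resize(im[:,:,::-1],None,fx=s,fy=s))
E
python3 - <<'E'
from h import *
s=sensors.get_state();print({k:np.round(v,3).tolist() for k,v in s.items()})
for n in ['scene','top']:
    im,d,P=cloud(n);save(im,n+'0.png');np.savez(n+'0.npz',im=im,d=d,P=P)
    c=eyes.calibration(n);print(n,c)
E
```

```text
pics
{'clock': 0.0, 'q': [-1.254, 0.69, -0.195, 1.566, 0.157, 0.902, -0.215], 'qd': [-0.0, -0.001, 0.001, 0.0, -0.001, -0.001, 0.002], 'joint_torque': [-0.0, -52.756, -1.267, -15.343, -0.053, 0.007, 0.0], 'tool_pos': [0.174, 0.6, 0.238], 'eef_rot': [0.141, 0.99, -0.001, -0.0], 'contact_force': [0.191, 0.541, 0.108], 'moment': [-0.03, -0.0, -0.009], 'finger_force': 0.0, 'opening': 1.002}
scene {'fov_y': 52.10468083773516, 'cx': 253.93887212070263, 'cy': 184.93632462773772, 'world_from_camera': array([[-0.06198711,  0.80738659, -0.58675761,  1.18734811],
       [ 0.99803009,  0.05583829, -0.0286011 ,  0.04560567],
       [ 0.0096714 , -0.58737465, -0.80925736,  0.9778285 ],
       [ 0.        ,  0.        ,  0.        ,  1.        ]])}
top {'fov_y': 51.79472332362794, 'cx': 252.00746049287542, 'cy': 190.39088078116518, 'world_from_camera': array([[ 0.02303695, -0.99765991,  0.06437388,  0.50056176],
       [-0.99965762, -0.02378648, -0.01090122,  0.01359675],
       [ 0.01240693, -0.06410071, -0.99786631,  1.34999628],
       [ 0.        ,  0.        ,  0.        ,  1.        ]])}
```

View pics/scene0.png

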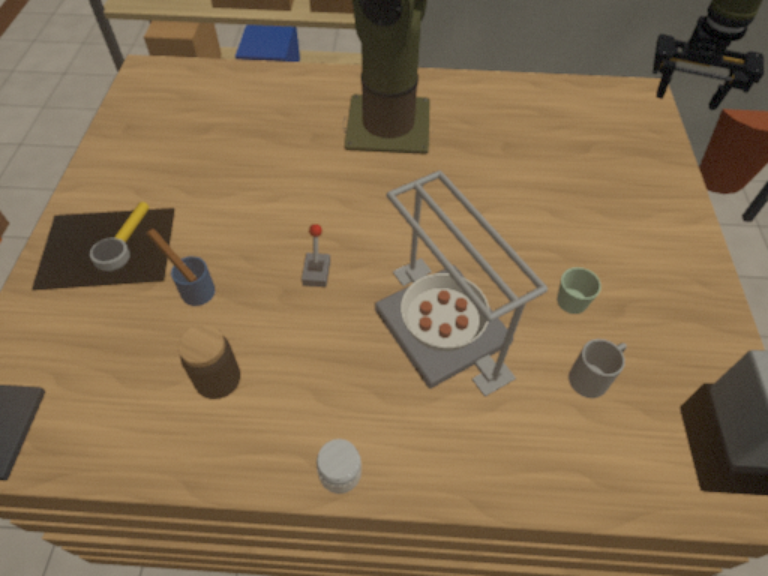

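View pics/top0.png

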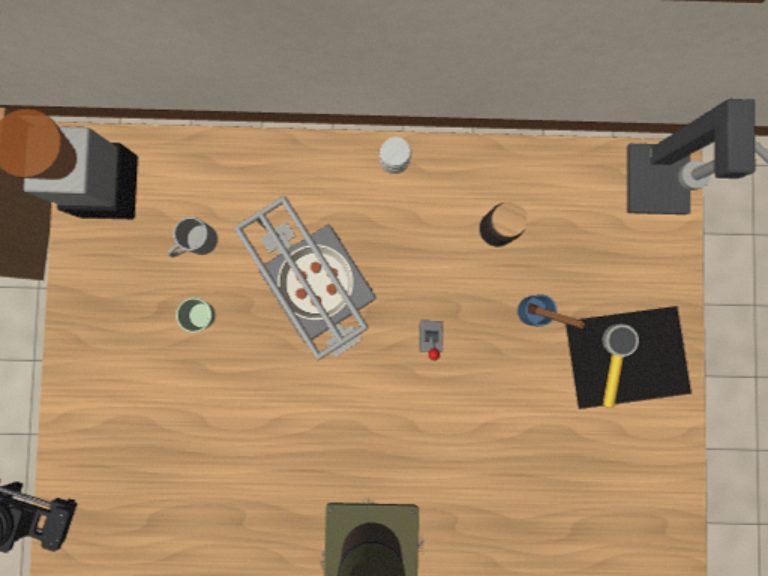

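The scene shows the pot (blue, scene px ~193,280 of the 1.5x picture) with the stirrer leaning to the robot's right. It also shows the switch (red ball at 316,230), and the dryer with rack and six beads near (445,312). The top view confirms this: pot at (537,310), jar (503,225), bowl (318,282), open side to the upper right.

```bash
cat > m.py <<'E'
from h import *
def fitc(p): # circle
    A=np.c_[2*p,np.ones(len(p))];s=np.linalg.lstsq(A,(p**2).sum(1),rcond=None)[0];return s[:2],np.sqrt(s[2]+s[0]**2+s[1]**2)
for n in ['top','scene']:
    z=np.load(n+'0.npz');im=z['im'];P=z['P'];d=z['d'];hsv=cv2.cvtColor(im,cv2.COLOR_RGB2HSV).astype(int);H,S,V=hsv[...,0],hsv[...,1],hsv[...,2];ok=d>0;Z=P[...,2]
    X,Y=P[...,0],P[...,1]
    def box(x0,x1,y0,y1):return ok&(X>x0)&(X<x1)&(Y>y0)&(Y<y1)
    print(n,'table z',np.median(Z[ok&(abs(X-.3)<.05)&(abs(Y)<.1)]))
    blue=ok&(H>95)&(H<125)&(S>90)&(Z>0.01)&(Z<.1)&box(.3,.7,-.5,-.2)
    rim=blue&(Z>.068);print('pot rim',rim.sum(),fitc(P[rim][:,:2]),P[rim][:,2].mean(),P[blue].mean(0))
    m=ok&(Z>.085)&(Z<.25)&box(.35,.65,-.55,-.28)&(H<20)&(S>80)
    if n=='scene' or 1:
        num,lab,st,ce=cv2.connectedComponentsWithStats(m.astype(np.uint8))
        for i in range(1,num):
            if st[i,4]>15:
                q=P[lab==i];c=q.mean(0);u=np.linalg.svd(q-c)[2][0];u*=np.sign(u[2]);t=(q-c)@u
                print('cmp',st[i].tolist(),c.round(4),'dir',u.round(3),'lean',np.degrees(np.arccos(u[2])).round(1),'ends',(c+u*t.min()).round(3),(c+u*t.max()).round(3))
    red=ok&((H<6)|(H>174))&(S>170)&box(.3,.6,-.2,.1)
    print('ball',red.sum(),P[red].mean(0).round(4),Z[red].max() if red.any() else 0)
    sb=box(.3,.6,-.2,.05)&(Z>.018)&(Z<.03)&(S<60)
    if sb.sum():
        r=cv2.minAreaRect(P[sb][:,:2].astype(np.float32));print('switch block',sb.sum(),r)
    bars=box(.3,.8,-.1,.45)&(Z>.245)&(Z<.28)
    p=P[bars];print('bars',bars.sum(),cv2.minAreaRect(p[:,:2].astype(np.float32)))
    bowl=box(.3,.75,-.05,.35)&(Z>.060)&(Z<.07)&(S<60)
    p=P[bowl][:,:2];
    for _ in range(5):
        c,r=fitc(p);e=abs(np.linalg.norm(p-c,axis=1)-r);p=p[e<.006]
    print('bowl',len(p),c,r)
    bd=box(.3,.75,-.05,.35)&(Z>.03)&(Z<.07)&(S>110)&(H<15)
    num,lab,st,ce=cv2.connectedComponentsWithStats(bd.astype(np.uint8))
    for i in range(1,num):
        if st[i,4]>10: print('bead',st[i].tolist(),P[lab==i].mean(0).round(4), P[lab==i][:,2].max().round(4))
    for nm,b,h in [('jar',(.5,.75,-.4,-.15),.1),('cup',(.3,.6,.25,.5),.055),('jug',(.5,.75,.25,.5),.08)]:
        q=box(*b)&(Z>h)&(Z<.15);
        if q.sum()>10: print(nm,q.sum(),cv2.minEnclosingCircle(P[q][:,:2].astype(np.float32)))
E
python3 m.py
```

```text
top table z 0.0018175392605734864
pot rim 51 (array([ 0.53912441, -0.35139873]), np.float64(0.031175402031192512)) 0.0751382861623847 [ 0.54163189 -0.34705722  0.04841678]
cmp [366, 208, 24, 11, 113] [ 0.5186 -0.3929  0.124 ] dir [-0.249 -0.506  0.826] lean 34.3 ends [ 0.53  -0.369  0.084] [ 0.51  -0.411  0.154]
ball 41 [ 0.4406 -0.1192  0.1015] 0.11248617386820192
switch block 237 ((0.515618085861206, -0.043531566858291626), (0.24182529747486115, 0.07953008264303207), 63.50383377075195)
bars 1621 ((0.5831197500228882, 0.14323805272579193), (0.2913970649242401, 0.11209890246391296), 33.89630889892578)
bowl 202 [0.58877701 0.13451871] 0.0778267825443986
bead [208, 175, 6, 7, 33] [0.6224 0.1371 0.0554] 0.0599
bead [218, 189, 6, 7, 31] [0.5755 0.1021 0.0547] 0.059
bead [198, 193, 6, 6, 32] [0.5637 0.168  0.0543] 0.0588
jar 549 ((0.6289135217666626, -0.3193745017051697), 0.14390046894550323)
cup 132 ((0.5121658444404602, 0.3949744403362274), 0.038417235016822815)
jug 138 ((0.6775297522544861, 0.4071677327156067), 0.04419000819325447)
scene table z 0.0011588636504107352
pot rim 0 (array([
[... 597 characters left out ...]
304, 199, 7, 9, 52] [0.5677 0.1663 0.0517] 0.0587
bead [280, 201, 8, 9, 51] [0.5784 0.1002 0.0516] 0.0573
bead [280, 211, 8, 9, 53] [0.6137 0.0998 0.0518] 0.0583
bead [304, 211, 8, 8, 54] [0.606  0.167  0.0519] 0.0575
bead [293, 216, 8, 9, 55] [0.6254 0.1361 0.0516] 0.0574
jar 739 ((0.6290898323059082, -0.31823983788490295), 0.14235547184944153)
cup 205 ((0.5103375911712646, 0.39222362637519836), 0.039048608392477036)
jug 244 ((0.6777806282043457, 0.4063135087490082), 0.04496242478489876)m.py:10: RuntimeWarning: Mean of empty slice.
  rim=blue&(Z>.068);print('pot rim',rim.sum(),fitc(P[rim][:,:2]),P[rim][:,2].mean(),P[blue].mean(0))
  ret = ret.dtype.type(ret / rcount)
  ret = um.true_divide(
```

```bash
cat >> h.py <<'E'
C=np.array([.589,.134]);xb=np.array([-.559,.829]);yb=np.array([-.829,-.559])
def rot(): return R.from_quat(sensors.get_state()['eef_rot']).as_matrix()
def go(target,az=None,p=None,M=None):
    """row for world TCP target and tool-x azimuth (deg)"""
    s=sensors.get_state();M=rot() if M is None else M;p=s['tool_pos'] if p is None else p
    d=M.T@(np.array(target)-p)/.3
    a0=np.degrees(np.arctan2(M[1,0],M[0,0]));t=0 if az is None else -((az-a0+180)%360-180)/360
    print('row',d.round(4),round(t,4),'| at',np.round(p,4),'az',round(a0,2),'tilt',round(M[2,2],4))
E
python3 - <<'E'
from h import *
c=eyes.calibration('wrist')['world_from_camera'];s=sensors.get_state()
print('cam in tool',rot().T@(c[:3,3]-s['tool_pos']))
go([.174,.6,.36]);go([.42,.35,.36],63.6);go([.5,.1,.36],63.6);
E
```

```text
cam in tool [ 0.0736111  -0.00054923 -0.1469615 ]
row [ 1.200e-03  3.000e-04 -4.067e-01] 0 | at [0.1743 0.5996 0.238 ] az 163.8 tilt -1.0
row [-1.0187 -0.5712 -0.4056] 0.2783 | at [0.1743 0.5996 0.238 ] az 163.8 tilt -1.0
row [-1.5072 -1.2971 -0.4044] 0.2783 | at [0.1743 0.5996 0.238 ] az 163.8 tilt -1.0
```

Run:
```python
from h import *
s=sensors.get_state();M=rot()
for n in ['scene','top']:
    P=np.load(n+'0.npz')['P'].reshape(-1,3);T=(P-s['tool_pos'])@M
    T=T[(P[:,2]>.1)&(np.linalg.norm(T[:,:2],axis=1)<.25)&(T[:,2]<.03)]
    for z in np.arange(-.4,.02,.03):
        q=T[(T[:,2]>=z)&(T[:,2]<z+.03)]
        if len(q)>3: print(n,round(z,2),len(q),q.min(0).round(3)[:2],q.max(0).round(3)[:2])
```

```text
scene -0.25 55 [-0.037 -0.022] [-0.013  0.03 ]
scene -0.22 363 [-0.042 -0.042] [-0.001  0.032]
scene -0.19 350 [-0.041 -0.041] [0.019 0.034]
scene -0.16 267 [-0.038 -0.045] [0.035 0.031]
scene -0.13 875 [-0.037 -0.097] [0.036 0.091]
scene -0.1 569 [-0.041 -0.096] [0.034 0.089]
scene -0.07 102 [-0.033 -0.089] [0.018 0.082]
scene -0.04 126 [-0.014 -0.064] [0.009 0.057]
scene -0.01 26 [-0.013 -0.061] [0.01  0.054]
top -0.22 9 [-0.015 -0.039] [-0.002 -0.033]
top -0.19 193 [-0.038 -0.042] [ 0.021 -0.007]
top -0.16 270 [-0.037 -0.042] [0.034 0.002]
top -0.13 709 [-0.036 -0.095] [0.034 0.029]
top -0.1 302 [-0.037 -0.094] [0.034 0.052]
top -0.07 24 [-0.033 -0.086] [0.028 0.053]
top -0.04 52 [-0.013 -0.059] [0.007 0.059]
top -0.01 18 [-0.012 -0.055] [0.004 0.054]
```

Emit:
send_rows --rows "0 0 -0.2 0; 0 0 -0.4 0; -0.2 -0.1 -0.4 0.02; -0.4 -0.2 -0.4 0.04; -0.6 -0.3 -0.4 0.06; -0.8 -0.4 -0.4 0.08; -0.9 -0.5 -0.4 0.1; -1 -0.57 -0.4 0.12; -1 -0.57 -0.4 0.14" --jaw -1

```text
clock: 0.85
tool_pos: [0.3761, 0.3955, 0.3572]
eef_rot: [0.55, 0.835, -0.0, -0.0]
contact_force: [0.2, 0.7, 1.1]
opening: 0.999
finger_force: 0.0
```

Run:
```python
from h import *
go([.54,.05,.36],63.6);go([.56,-.25,.36],63.6);go([.513,-.405,.36],63.6)
```

```text
row [-1.2738  0.046  -0.0092] 0.1381 | at [0.3761 0.3955 0.3572] az 113.31 tilt -1.0
row [-2.2185 -0.2885 -0.0089] 0.1381 | at [0.3761 0.3955 0.3572] az 113.31 tilt -1.0
row [-2.631  -0.6369 -0.0087] 0.1381 | at [0.3761 0.3955 0.3572] az 113.31 tilt -1.0
```

Emit:
send_rows --rows "-0.1 0.01 0 0.02; -0.25 0.02 0 0.04; -0.4 0.02 0 0.06; -0.55 0.02 0 0.08; -0.7 0.03 0 0.1; -0.8 0.03 0 0.12; -0.9 0.03 0 0.138; -1 0.03 0 0.138; -1 0.03 0 0.138; -1 0.03 0 0.138"

```text
clock: 1.68
tool_pos: [0.5041, 0.1244, 0.3571]
eef_rot: [0.849, 0.528, -0.0, 0.0]
contact_force: [-0.4, 1.2, -0.9]
opening: 0.999
finger_force: 0.0
```

Run:
```python
from h import *
go([.513,-.405,.36],63.6);go([.513,-.405,.2],63.6);
```

```text
row [-1.5696  0.8068 -0.0086] 0.0004 | at [0.5041 0.1244 0.3571] az 63.76 tilt -1.0
row [-1.5691  0.8069  0.5247] 0.0004 | at [0.5041 0.1244 0.3571] az 63.76 tilt -1.0
```

Emit:
send_rows --rows "-0.1 0.05 0 0; -0.22 0.11 0 0; -0.34 0.17 0 0; -0.46 0.23 0 0; -0.58 0.29 0 0; -0.7 0.35 0 0; -0.82 0.42 0 0; -0.92 0.47 0 0; -1 0.51 0.1 0; -1 0.51 0.2 0"

```text
clock: 2.52
tool_pos: [0.5104, -0.2165, 0.298]
eef_rot: [0.85, 0.527, 0.001, 0.004]
contact_force: [0.1, 0.1, -0.6]
opening: 0.998
finger_force: 0.0
```

Run:
```python
from h import *
go([.513,-.405,.2],63.6);go([.513,-.405,.1125],63.6);
```

```text
row [-0.5582  0.2847  0.33  ] 0.0001 | at [ 0.5104 -0.2165  0.298 ] az 63.64 tilt -1.0
row [-0.5574  0.2828  0.6217] 0.0001 | at [ 0.5104 -0.2165  0.298 ] az 63.64 tilt -1.0
```

Emit:
send_rows --rows "-0.12 0.06 0 0; -0.24 0.12 0.1 0; -0.36 0.18 0.2 0; -0.48 0.24 0.3 0; -0.56 0.285 0.33 0; -0.56 0.285 0.33 0; -0.56 0.285 0.33 0"

```text
clock: 3.1
tool_pos: [0.5116, -0.4007, 0.1957]
eef_rot: [0.849, 0.529, -0.001, -0.001]
contact_force: [-1.4, 0.0, 0.5]
opening: 0.999
finger_force: 0.0
```

Run:
```python
from h import *
go([.513,-.405,.1125],63.6)
im,d,P=cloud('wrist');save(im,'w1.png')
hsv=cv2.cvtColor(im,cv2.COLOR_RGB2HSV).astype(int);H,S=hsv[...,0],hsv[...,1]
m=(d>0)&(P[...,2]>.09)&(P[...,2]<.17)&(P[...,1]>-.45)&(P[...,1]<-.35)&(P[...,0]<.56)&(P[...,0]>.48)&(S>80)&(H<20)
q=P[m];c=q.mean(0);u=np.linalg.svd(q-c)[2][0];u*=np.sign(u[2]);t=(q-c)@u
print(m.sum(),c,u,c+u*t.min(),c+u*t.max());print((q-sensors.get_state()['tool_pos'])@rot()[:,1].mean() if 0 else ((q-sensors.get_state()['tool_pos'])@rot())[:,1].mean(),np.argwhere(m).mean(0))
```

```text
row [-0.0107  0.0116  0.2773] 0.0006 | at [ 0.5116 -0.4007  0.1957] az 63.82 tilt -1.0
1533 [ 0.51850445 -0.39525596  0.12844143] [-0.25570091 -0.51432753  0.81858673] [ 0.53039518 -0.37133846  0.09037513] [ 0.51069726 -0.41095967  0.15343495]
0.003818828931220457 [198.30593607 261.15264188]
```

View pics/w1.png

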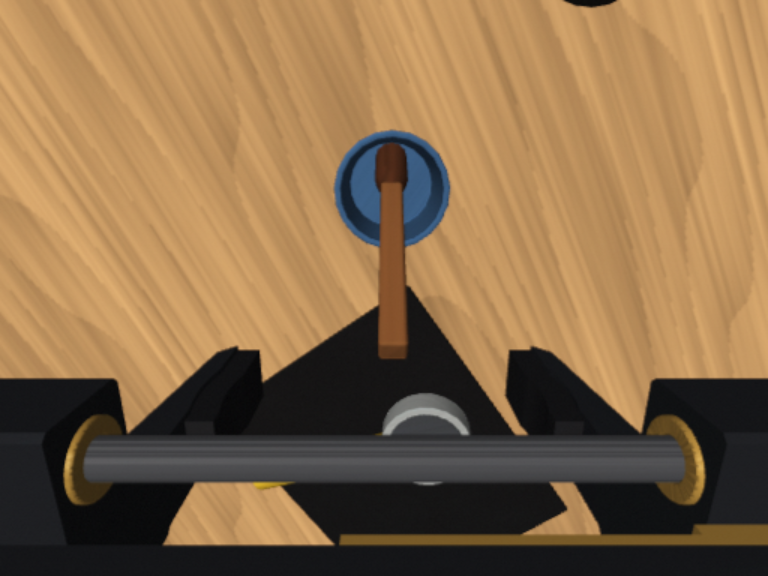

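The wrist picture shows the stirrer in line with the hand (shaft px 392,180 to 392,350), its top face square to the camera, between the open fingers. Now descend and grip.

Run:
```python
from h import *
go([.514,-.404,.113],63.5)
```

```text
row [-0.0165  0.0121  0.28  ] 0.0013 | at [ 0.513  -0.3981  0.197 ] az 63.97 tilt -1.0
```

Emit:
send_rows --rows "-0.01 0.012 0.07 0.001; -0.015 0.012 0.14 0.001; -0.016 0.012 0.21 0.001; -0.016 0.012 0.27 0.001; -0.016 0.012 0.28 0.001; -0.016 0.012 0.28 0.001"

```text
clock: 3.65
tool_pos: [0.5153, -0.4016, 0.1142]
eef_rot: [0.849, 0.529, 0.001, -0.001]
contact_force: [0.4, -0.2, 1.4]
opening: 0.997
finger_force: 0.0
```

Emit:
send_rows --rows "0 0 0 0; 0 0 0 0; 0 0 0 0; 0 0 0 0; 0 0 0 0; 0 0 0 0; 0 0 0 0; 0 0 0 0" --jaw 1 --force 30

```text
clock: 4.32
tool_pos: [0.514, -0.4048, 0.1143]
eef_rot: [0.85, 0.527, 0.0, -0.0]
contact_force: [0.2, -0.1, -0.4]
opening: 0.416
finger_force: 0.0
```

Run:
```python
from h import *
go([.5,-.404,.113]);s=sensors.get_state();print(s['opening'],s['finger_force'],s['q'].round(2) if hasattr(s['q'],'round') else s['q'])
im,d,P=cloud('wrist');save(im,'w2.png')
```

```text
row [-0.0183 -0.0432  0.0044] 0 | at [ 0.514  -0.4048  0.1143] az 63.62 tilt -1.0
0.41644158607581344 0.0 [ 0.48  0.89  0.22  1.58 -0.27  0.7   0.37]
```

View pics/w2.png

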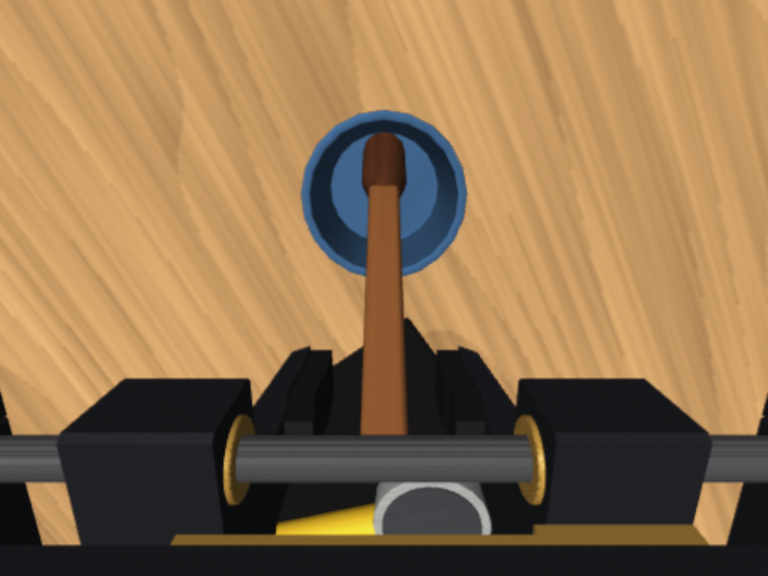

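The stirrer (px 383,430 at the fingers) is centred between fingers that are still closing, so I keep closing.

Emit:
send_rows --rows "0 0 0 0; 0 0 0 0; 0 0 0 0; 0 0 0 0; 0 0 0 0; 0 0 0 0; 0 0 0 0; 0 0 0 0"

```text
clock: 5.03
tool_pos: [0.5141, -0.4048, 0.1143]
eef_rot: [0.85, 0.527, 0.0, -0.0]
contact_force: [-0.0, 0.1, -0.5]
opening: 0.156
finger_force: 30.0
```

Emit:
send_rows --rows "-0.02 0 -0.05 0; -0.03 0 -0.11 0; -0.04 0 -0.18 0; -0.05 0 -0.26 0; -0.05 0 -0.34 0; -0.05 0 -0.42 0; -0.05 0 -0.42 0"

```text
clock: 5.62
tool_pos: [0.5093, -0.4205, 0.2455]
eef_rot: [0.85, 0.527, 0.001, 0.004]
contact_force: [0.1, -0.5, -0.2]
opening: 0.156
finger_force: 30.0
```

```bash
cat >> h.py <<'E'
def stir(n='w',lo=.0,show=None):
    """stirrer points (wrist cam) in the tool frame"""
    s=sensors.get_state();M=rot();im,d,P=cloud('wrist')
    if show:save(im,show)
    T=(P-s['tool_pos'])@M;hsv=cv2.cvtColor(im,cv2.COLOR_RGB2HSV).astype(int);H,S,V=hsv[...,0],hsv[...,1],hsv[...,2]
    m=(d>0)&(abs(T[...,1])<.025)&(T[...,0]>.005)&(T[...,0]<.17)&(T[...,2]<.16)&(T[...,2]>-.03)&(H<20)&(S>90)&(P[...,2]>lo)
    head=m&(V<95);sh=m&(V>=95)
    q=T[sh];c=q.mean(0);u=np.linalg.svd(q-c)[2][0];u*=np.sign(u[0]);t=(q-c)@u
    print('shaft n',sh.sum(),'c',c.round(4),'u',u.round(3),'lean',np.degrees(np.arctan2(u[0],u[2])).round(1),'far end',(c+u*t.max()).round(4),'head n',head.sum(),T[head].mean(0).round(4) if head.any() else '', 'far',(c+u*((T[head]-c)@u).max()).round(4) if head.any() else '')
E
python3 - <<'E'
from h import *
s=sensors.get_state();print(s['opening'],s['finger_force'],s['tool_pos'],s['contact_force']);stir(lo=.08,show='w3.png')
E
```

```text
0.15566356305594117 29.999922439455986 [ 0.50927442 -0.4205277   0.24545769] [ 0.08503914 -0.4897103  -0.19892989]
shaft n 3225 c [ 0.0278 -0.0003  0.0115] u [ 0.538 -0.001  0.843] lean 32.5 far end [ 0.0618 -0.0004  0.0648] head n 1111 [0.0623 0.0007 0.0644] far [ 0.0828 -0.0004  0.0978]
```

Run:
```python
from h import *
go([.42,-.33,.2]);go([.42,-.33,.115]);go([.42,-.33,.0715])
```

```text
row [ 0.1364 -0.3977  0.1411] 0 | at [ 0.5085 -0.4195  0.243 ] az 63.62 tilt -1.0
row [ 0.1368 -0.3993  0.4244] 0 | at [ 0.5085 -0.4195  0.243 ] az 63.62 tilt -1.0
row [ 0.137  -0.4001  0.5694] 0 | at [ 0.5085 -0.4195  0.243 ] az 63.62 tilt -1.0
```

Emit:
send_rows --rows "0.04 -0.1 0 0; 0.07 -0.2 0 0; 0.1 -0.3 0.05 0; 0.137 -0.4 0.14 0; 0.137 -0.4 0.25 0; 0.137 -0.4 0.35 0; 0.137 -0.4 0.42 0; 0.137 -0.4 0.42 0; 0.137 -0.4 0.42 0" --force 15

```text
clock: 6.42
tool_pos: [0.4171, -0.3275, 0.1132]
eef_rot: [0.85, 0.527, -0.001, -0.002]
contact_force: [-0.2, -0.3, 0.3]
opening: 0.16
finger_force: 15.0
```

Emit:
send_rows --rows "0 0 0.015 0; 0 0 0.03 0; 0 0 0.045 0; 0 0 0.06 0; 0 0 0.075 0; 0 0 0.09 0; 0 0 0.105 0; 0 0 0.12 0; 0 0 0.135 0; 0 0 0.145 0"

```text
clock: 7.25
tool_pos: [0.4185, -0.3282, 0.0708]
eef_rot: [0.85, 0.527, 0.0, 0.0]
contact_force: [-0.2, -1.5, 2.7]
opening: 0.153
finger_force: 15.0
```

Run:
```python
from h import *
s=sensors.get_state();print(s['opening'],s['finger_force'],s['tool_pos'],s['contact_force']);stir(lo=-.01,show='w4.png')
```

```text
0.15278491948202913 15.000225759577006 [ 0.41854398 -0.32824122  0.07083145] [-0.1917021  -1.50664793  2.70502503]
shaft n 13934 c [ 0.069  -0.0001  0.0493] u [0.836 0.002 0.549] lean 56.7 far end [ 0.1277 -0.      0.0878] head n 2201 [0.0908 0.0008 0.0381] far [ 1.042e-01 -1.000e-04  7.240e-02]
```

View pics/w4.png

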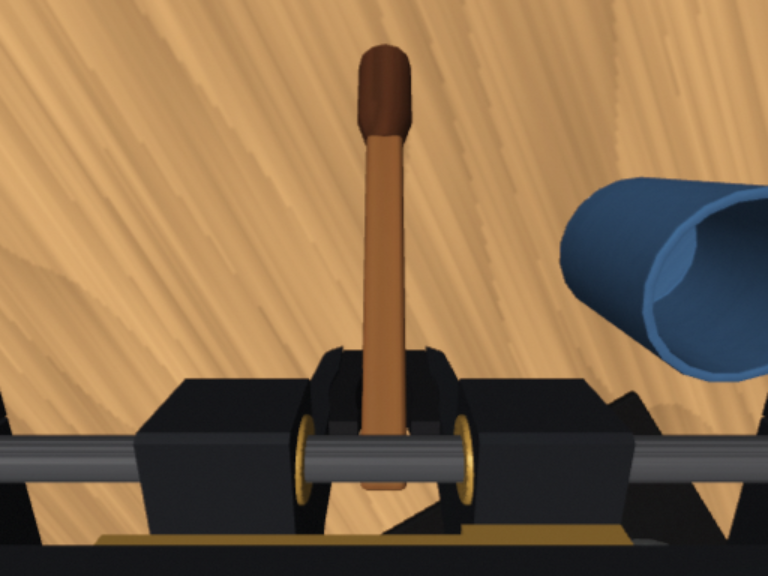

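The stirrer now lies at about 56° in the hand (head px 385,75 on the table). Lift it, grip harder, and head for the rack's open side.

Emit:
send_rows --rows "0 0 0 0; 0 0 0 0; 0 0 -0.1 0; 0 0 -0.2 0; 0 0 -0.3 0; 0 0 -0.4 0; 0 0 -0.5 0; 0 0 -0.6 0; 0 0 -0.6 0" --force 45

```text
clock: 8.05
tool_pos: [0.4202, -0.3295, 0.2557]
eef_rot: [0.85, 0.527, 0.002, 0.004]
contact_force: [0.4, -0.7, 0.2]
opening: 0.154
finger_force: 45.0
```

Run:
```python
from h import *
s=sensors.get_state();print(s['opening'],s['finger_force'],s['tool_pos'],s['contact_force']);stir(lo=.06)
h=C-.2*xb;go([*h,.25],124);go([*h,.155],124)
z=np.load('scene0.npz');P=z['P'];m=(abs(P[...,0]-.63)<.08)&(abs(P[...,1]+.27)<.09)&(P[...,2]>.115)&(P[...,2]<.14);print('jar lid',P[m].mean(0))
```

```text
0.15377496734178586 44.99983325600624 [ 0.42024474 -0.32948889  0.25570619] [ 0.35441929 -0.73727791  0.21455606]
shaft n 4430 c [ 0.0407 -0.0004  0.0049] u [ 0.82  -0.006  0.572] lean 55.1 far end [ 0.1159 -0.0009  0.0574] head n 2110 [0.0922 0.0005 0.0395] far [ 0.1145 -0.0009  0.0564]
row [1.3024 0.4021 0.0125] -0.1676 | at [ 0.4194 -0.3285  0.2532] az 63.68 tilt -1.0
row [1.3024 0.4005 0.3292] -0.1676 | at [ 0.4194 -0.3285  0.2532] az 63.68 tilt -1.0
jar lid [ 0.70154144 -0.27299798  0.13054735]
```

Emit:
send_rows --rows "0.08 0.025 0 -0.018; 0.18 0.055 0 -0.036; 0.29 0.09 0 -0.054; 0.4 0.12 0 -0.072; 0.51 0.155 0 -0.09; 0.62 0.19 0 -0.108; 0.73 0.225 0 -0.126; 0.84 0.26 0 -0.144; 0.94 0.29 0 -0.16; 1 0.31 0 -0.1676"

```text
clock: 8.93
tool_pos: [0.6358, -0.0954, 0.2486]
eef_rot: [0.465, 0.885, 0.001, -0.002]
contact_force: [-0.1, 0.7, -0.2]
opening: 0.15
finger_force: 45.0
```

Run:
```python
from h import *
h=C-.2*xb;go([*h,.155],124)
```

```text
row [0.0504 0.2987 0.3122] 0.0014 | at [ 0.6358 -0.0954  0.2486] az 124.52 tilt -1.0
```

Emit:
send_rows --rows "0 0.07 0.05 0; 0.02 0.15 0.12 0; 0.03 0.22 0.2 0; 0.05 0.3 0.28 0.001; 0.05 0.3 0.31 0.001; 0.05 0.3 0.31 0.001"

```text
clock: 9.43
tool_pos: [0.6979, -0.0352, 0.1523]
eef_rot: [0.471, 0.882, -0.001, -0.005]
contact_force: [-1.1, 0.6, -1.0]
opening: 0.155
finger_force: 45.0
```

```bash
cat >> h.py <<'E'
def beads(n='wrist',show=None):
    im,d,P=cloud(n)
    if show:save(im,show)
    X=(P[...,:2]-C)@xb;Y=(P[...,:2]-C)@yb;Z=P[...,2]
    hsv=cv2.cvtColor(im,cv2.COLOR_RGB2HSV).astype(int);H,S,V=hsv[...,0],hsv[...,1],hsv[...,2]
    m=(d>0)&(np.hypot(X,Y)<.08)&(Z>.036)&(Z<.066)&(S>110)&(H<15)&(V>90)
    num,lab,st,ce=cv2.connectedComponentsWithStats(m.astype(np.uint8))
    for i in range(1,num):
        if st[i,4]>12: 
            q=lab==i;print(n,'bead',st[i].tolist(),'b-frame',X[q].mean().round(4),Y[q].mean().round(4),'zmax',Z[q].max().round(4),'V',int(V[q].mean()))
def gob(x,y,z,az=124): go([*(C+x*xb+y*yb),z],az)
def inb():
    p=sensors.get_state()['tool_pos'];print('hand b-frame',((p[:2]-C)@xb).round(4),((p[:2]-C)@yb).round(4),p[2].round(4))
E
python3 - <<'E'
from h import *
inb();gob(-.118,0,.155);gob(-.118,0,.1)
beads('scene');beads('wrist',show='w5.png')
E
```

```text
hand b-frame -0.2011 0.0043 0.1523
row [ 0.2773  0.0133 -0.0072] -0.0005 | at [ 0.6979 -0.0352  0.1523] az 123.81 tilt -1.0
row [0.276  0.0146 0.1761] -0.0005 | at [ 0.6979 -0.0352  0.1523] az 123.81 tilt -1.0
scene bead [292, 194, 8, 8, 45] b-frame 0.0206 0.0307 zmax 0.0588 V 136
scene bead [304, 199, 7, 9, 50] b-frame 0.0389 0.0 zmax 0.0582 V 132
scene bead [280, 201, 8, 9, 51] b-frame -0.0223 0.0276 zmax 0.0574 V 134
scene bead [304, 211, 8, 8, 53] b-frame 0.0181 -0.0325 zmax 0.0568 V 133
scene bead [280, 212, 8, 8, 48] b-frame -0.0418 -0.0015 zmax 0.0581 V 135
scene bead [293, 216, 8, 9, 51] b-frame -0.0186 -0.0316 zmax 0.0581 V 134
```

View pics/w5.png

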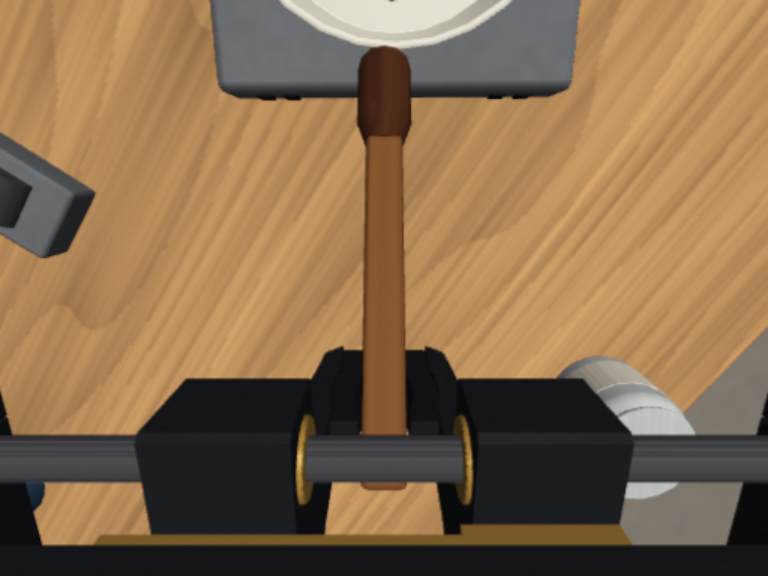

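The head (px 385,75) is square to the base, and the bowl centre is about 4–6 mm to tool +y. Enter and lower it into the centre.

Emit:
send_rows --rows "0.08 0.015 -0.01 0; 0.16 0.015 -0.01 0; 0.23 0.015 -0.01 0; 0.27 0.015 -0.01 0; 0.29 0.015 -0.01 0; 0.29 0.015 0.02 0; 0.29 0.015 0.05 0; 0.29 0.015 0.08 0; 0.29 0.015 0.1 0; 0.29 0.015 0.1 0"

```text
clock: 10.37
tool_pos: [0.6555, 0.0356, 0.1254]
eef_rot: [0.473, 0.881, -0.001, -0.001]
contact_force: [-0.3, -0.1, -0.2]
opening: 0.151
finger_force: 45.0
```

Run:
```python
from h import *
inb();s=sensors.get_state();print(s['contact_force'],s['moment'])
im,d,P=cloud('scene');cv2.imwrite('pics/s2.png',cv2.resize(im[120:270,215:375,::-1],None,fx=4,fy=4,interpolation=cv2.INTER_CUBIC))
beads('wrist')
```

```text
hand b-frame -0.1188 -0.0002 0.1254
[-0.27678274 -0.14021604 -0.18178499] [-0.06863637  0.04375492 -0.03091935]
wrist bead [186, 0, 34, 15, 386] b-frame 0.0167 0.0326 zmax 0.0563 V 146
wrist bead [284, 0, 35, 18, 476] b-frame 0.0154 -0.0306 zmax 0.0561 V 149
wrist bead [281, 42, 34, 37, 955] b-frame -0.0158 -0.0295 zmax 0.0567 V 151
wrist bead [194, 49, 35, 36, 948] b-frame -0.0195 0.0293 zmax 0.0561 V 151
wrist bead [237, 89, 7, 20, 87] b-frame -0.0408 0.0097 zmax 0.0558 V 142
```

View pics/s2.png

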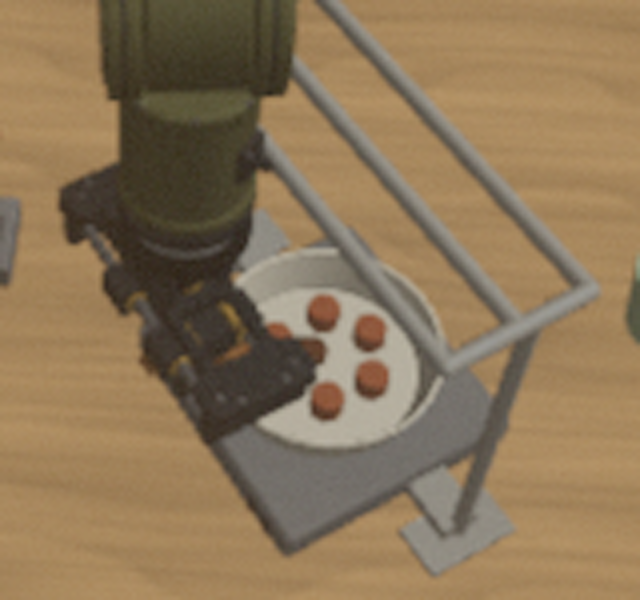

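Run:
```python
from h import *
for n in ['scene','top']:
    im,d,P=cloud(n);X=(P[...,:2]-C)@xb;Y=(P[...,:2]-C)@yb;Z=P[...,2]
    hsv=cv2.cvtColor(im,cv2.COLOR_RGB2HSV).astype(int);S,V=hsv[...,1],hsv[...,2]
    for z in np.arange(.16,.56,.04):
        m=(d>0)&(Z>z)&(Z<z+.04)&(X<.1)&(X>-.3)&(abs(Y)<.35)&((V<60)|(S>60))
        if m.sum()>5:
            k=np.argsort(X[m])[-4:];print(n,round(z,2),m.sum(),'maxX',X[m][k].round(3),'at Y',Y[m][k].round(3),'z',Z[m][k].round(3))
```

```text
scene 0.16 77 maxX [0.014 0.015 0.015 0.016] at Y [-0.138 -0.136 -0.135 -0.134] z [0.187 0.192 0.195 0.179]
scene 0.2 961 maxX [0.016 0.016 0.016 0.016] at Y [-0.138 -0.135 -0.134 -0.138] z [0.22  0.216 0.206 0.215]
scene 0.24 310 maxX [0.065 0.065 0.066 0.067] at Y [ 0.091 -0.041 -0.045  0.04 ] z [0.264 0.264 0.263 0.263]
scene 0.28 325 maxX [-0.093 -0.092 -0.092 -0.091] at Y [-0.02  -0.023 -0.024 -0.022] z [0.289 0.292 0.311 0.293]
scene 0.32 403 maxX [-0.094 -0.094 -0.091 -0.09 ] at Y [-0.026 -0.024 -0.02  -0.019] z [0.331 0.333 0.33  0.332]
scene 0.36 463 maxX [-0.095 -0.095 -0.095 -0.093] at Y [-0.031 -0.026 -0.025 -0.022] z [0.367 0.377 0.382 0.375]
scene 0.4 399 maxX [-0.103 -0.102 -0.102 -0.099] at Y [-0.035 -0.054 -0.033 -0.032] z [0.408 0.438 0.408 0.409]
scene 0.44 872 maxX [-0.096 -0.096 -0.094 -0.093] at Y [-0.045 -0.045 -0.043 -0.042] z [0.478 0.476 0.48  0.476]
scene 0.48 1571 maxX [-0.081 -0.08  -0.08  -0.079] at Y [-0.013 -0.012 -0.009 -0.007] z [0.519 0.52  0.518 0.52 ]
scene 0.52 1569 maxX [-0.053 -0.052 -0.052 -0.05 ] at Y [0.044 0.045 0.046 0.049] z [0.554 0.557 0.558 0.56 ]
top 0.2 61 maxX [-0.086 -0.086 -0.086  0.026] at Y [-0.084 -0.079 -0.089 -0.138] z [0.239 0.233 0.236 0.225]
top 0.24 83 maxX [0.056 0.056 0.056 0.056] at Y [-0.087 -0.061  0.109  0.125] z [0.266 0.265 0.262 0.265]
top 0.44 66 maxX [-0.106 -0.104 -0.102 -0.101] at Y [-0.055 -0.056 -0.052 -0.054] z [0.472 0.473 0.48  0.477]
top 0.48 511 maxX [-0.083 -0.082 -0.081 -0.08 ] at Y [-0.016 -0.02  -0.018 -0.016] z [0.519 0.518 0.518 0.518]
top 0.52 639 maxX [-0.053 -0.051 -0.05  -0.049] at Y [0.039 0.041 0.043 0.045] z [0.549 0.554 0.556 0.557]
```

Emit:
send_rows --rows "0.017 0 0.025 0; 0.017 0 0.05 0; 0.04 -0.02 0.05 0; 0.063 -0.04 0.05 0; 0.087 -0.06 0.05 0; 0.09 -0.033 0.05 0; 0.09 -0.007 0.05 0; 0.09 0.02 0.05 0; 0.087 0.047 0.05 0; 0.077 0.073 0.05 0"

```text
clock: 11.4
tool_pos: [0.6636, 0.0698, 0.1127]
eef_rot: [0.472, 0.882, 0.001, 0.0]
contact_force: [-0.2, 0.4, -0.8]
opening: 0.155
finger_force: 45.0
```

Run:
```python
from h import *
inb();s=sensors.get_state();print(s['contact_force'].round(1) if hasattr(s['contact_force'],'round') else s['contact_force']);beads('scene');beads('wrist')
```

```text
hand b-frame -0.0949 -0.0259 0.1127
[-0.2  0.4 -0.8]
scene bead [293, 191, 7, 9, 44] b-frame 0.0273 0.038 zmax 0.0576 V 134
scene bead [304, 199, 7, 9, 46] b-frame 0.0396 -0.0001 zmax 0.0591 V 133
scene bead [308, 215, 8, 9, 49] b-frame 0.0185 -0.0495 zmax 0.0582 V 132
wrist bead [127, 0, 41, 40, 1217] b-frame 0.0288 0.039 zmax 0.0562 V 145
wrist bead [188, 0, 36, 16, 420] b-frame 0.0355 0.0018 zmax 0.0561 V 142
wrist bead [272, 13, 38, 41, 1173] b-frame 0.0206 -0.0502 zmax 0.0562 V 147
wrist bead [151, 83, 38, 38, 1020] b-frame -0.0192 0.029 zmax 0.0564 V 144
wrist bead [268, 86, 13, 33, 306] b-frame -0.02 -0.0399 zmax 0.0555 V 142
wrist bead [197, 115, 35, 35, 937] b-frame -0.0389 0.0002 zmax 0.0556 V 144
```

Emit:
send_rows --rows "-0.03 0.01 0.015 0; -0.063 0.017 0.015 0; -0.097 0.013 0.015 0; -0.123 -0.003 0.015 0; -0.143 -0.03 0.015 0; -0.153 -0.06 0.015 0; -0.153 -0.093 0.015 0; -0.147 -0.127 0.015 0; -0.127 -0.157 0.015 0; -0.1 -0.18 0.015 0"

```text
clock: 12.33
tool_pos: [0.6345, 0.0111, 0.1093]
eef_rot: [0.474, 0.881, 0.001, 0.002]
contact_force: [1.6, -0.2, 2.5]
opening: 0.152
finger_force: 45.0
```

Run:
```python
from h import *
inb();s=sensors.get_state();print(s['contact_force'].round(1));beads('scene');beads('wrist')
```

```text
hand b-frame -0.1273 0.031 0.1093
[ 1.6 -0.2  2.5]
scene bead [293, 191, 7, 9, 44] b-frame 0.0272 0.0379 zmax 0.0581 V 135
scene bead [281, 194, 7, 7, 27] b-frame -0.0067 0.0481 zmax 0.0653 V 137
scene bead [304, 199, 7, 9, 49] b-frame 0.0394 0.0 zmax 0.057 V 131
scene bead [308, 216, 8, 8, 46] b-frame 0.0181 -0.0518 zmax 0.0566 V 134
scene bead [283, 220, 8, 8, 50] b-frame -0.0491 -0.0279 zmax 0.0582 V 133
wrist bead [205, 2, 39, 43, 1204] b-frame -0.0039 0.051 zmax 0.0611 V 153
wrist bead [328, 78, 36, 38, 1028] b-frame -0.0467 -0.0257 zmax 0.0565 V 152
wrist bead [269, 83, 6, 22, 85] b-frame -0.0442 0.0222 zmax 0.0554 V 146
wrist bead [239, 86, 4, 17, 50] b-frame -0.0441 0.0416 zmax 0.0559 V 146
```

Emit:
send_rows --rows "0 0 -0.01 0; 0.017 -0.01 -0.01 0; 0.04 -0.02 -0.01 0; 0.067 -0.023 -0.01 0; 0.09 -0.023 -0.01 0; 0.11 -0.013 -0.01 0; 0.12 -0.005 -0.01 0; 0.125 0.002 -0.01 0; 0.127 0.007 -0.01 0; 0.127 0.007 -0.01 0"

```text
clock: 13.27
tool_pos: [0.6145, 0.0468, 0.1111]
eef_rot: [0.472, 0.881, -0.0, -0.0]
contact_force: [-0.2, 0.1, -0.7]
opening: 0.153
finger_force: 45.0
```

Run:
```python
from h import *
inb();s=sensors.get_state();print(s['contact_force'].round(1));beads('scene');beads('wrist')
```

```text
hand b-frame -0.0866 0.0276 0.1111
[-0.2  0.1 -0.7]
scene bead [287, 190, 6, 3, 15] b-frame 0.0174 0.0578 zmax 0.0571 V 137
scene bead [297, 190, 7, 9, 40] b-frame 0.0393 0.0338 zmax 0.0658 V 127
scene bead [304, 199, 7, 9, 47] b-frame 0.0393 -0.0001 zmax 0.0582 V 132
scene bead [308, 216, 8, 9, 50] b-frame 0.0178 -0.0521 zmax 0.0586 V 132
scene bead [283, 220, 8, 8, 50] b-frame -0.049 -0.0278 zmax 0.0567 V 133
wrist bead [222, 0, 38, 32, 914] b-frame 0.0404 0.037 zmax 0.0643 V 146
wrist bead [279, 0, 38, 31, 976] b-frame 0.0397 0.002 zmax 0.0561 V 146
wrist bead [362, 28, 38, 40, 1161] b-frame 0.0208 -0.05 zmax 0.0565 V 146
wrist bead [196, 39, 37, 39, 1122] b-frame 0.0152 0.0538 zmax 0.0565 V 146
wrist bead [234, 137, 8, 29, 154] b-frame -0.043 0.0398 zmax 0.0554 V 145
wrist bead [318, 137, 33, 36, 873] b-frame -0.0462 -0.0257 zmax 0.0562 V 145
```

Emit:
send_rows --rows "-0.03 0.02 -0.01 0; -0.06 0.05 -0.01 0; -0.09 0.08 -0.01 0; -0.1 0.092 0 0; -0.1 0.092 0.015 0; -0.1 0.092 0.03 0; -0.1 0.092 0.045 0; -0.1 0.092 0.06 0; -0.1 0.092 0.075 0; -0.1 0.092 0.085 0" --force 15

```text
clock: 14.2
tool_pos: [0.6536, 0.0366, 0.0853]
eef_rot: [0.473, 0.881, -0.0, -0.0]
contact_force: [0.6, -0.8, 0.5]
opening: 0.159
finger_force: 15.0
```

Emit:
send_rows --rows "0 0 0.01 0; 0 0 0.02 0; 0 0 0.028 0; 0 0 0.028 0"

```text
clock: 14.53
tool_pos: [0.6536, 0.0368, 0.0769]
eef_rot: [0.473, 0.881, -0.0, -0.0]
contact_force: [0.6, -1.1, 0.8]
opening: 0.156
finger_force: 15.0
```

Emit:
send_rows --rows "0 0 0 0; 0 0 0 0; 0 0 -0.01 0; 0 0 -0.012 0" --force 45

```text
clock: 14.87
tool_pos: [0.654, 0.0369, 0.0813]
eef_rot: [0.472, 0.881, 0.0, 0.0]
contact_force: [0.8, -0.1, 0.4]
opening: 0.155
finger_force: 45.0
```

Run:
```python
from h import *
inb();s=sensors.get_state();print(s['contact_force'].round(1));stir(lo=.04,show='w6.png');beads('wrist')
```

```text
hand b-frame -0.1168 0.0004 0.0813
[ 0.8 -0.1  0.4]
shaft n 6007 c [ 0.0503  0.0009 -0.0002] u [0.882 0.057 0.468] lean 62.1 far end [0.0905 0.0035 0.0212] head n 3127 [ 0.1003 -0.0006  0.0156] far [0.1214 0.0055 0.0376]
wrist bead [132, 0, 36, 11, 292] b-frame 0.0067 0.0538 zmax 0.056 V 144
wrist bead [180, 84, 41, 44, 1375] b-frame -0.0432 0.0312 zmax 0.0561 V 149
wrist bead [282, 90, 41, 43, 1339] b-frame -0.0467 -0.0258 zmax 0.0559 V 150
```

View pics/w6.png

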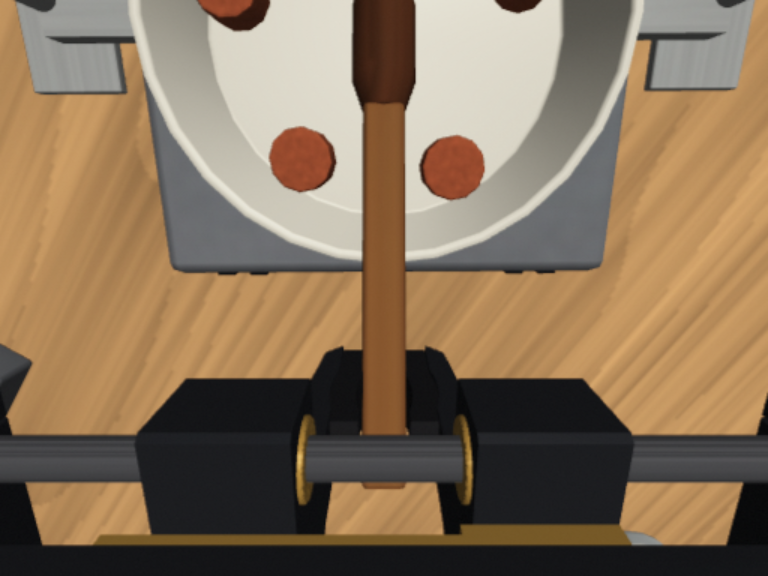

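Emit:
send_rows --rows "0.02 -0.02 0 0; 0.037 -0.043 0 0; 0.048 -0.063 0 0; 0.06 -0.047 0 0; 0.072 -0.027 0 0; 0.08 -0.007 0 0; 0.086 0.017 0 0; 0.088 0.04 0 0; 0.084 0.06 0 0; 0.084 0.06 0 0"

```text
clock: 15.8
tool_pos: [0.6568, 0.0689, 0.081]
eef_rot: [0.472, 0.882, 0.001, 0.001]
contact_force: [-0.6, 0.4, -0.2]
opening: 0.153
finger_force: 45.0
```

Run:
```python
from h import *
inb();s=sensors.get_state();print(s['contact_force'].round(1));beads('scene');beads('wrist')
```

```text
hand b-frame -0.0919 -0.0198 0.081
[-0.6  0.4 -0.2]
scene bead [289, 191, 4, 8, 21] b-frame 0.0156 0.0474 zmax 0.0574 V 120
scene bead [297, 190, 8, 9, 45] b-frame 0.0402 0.0353 zmax 0.0563 V 133
scene bead [300, 200, 16, 14, 85] b-frame 0.0357 -0.017 zmax 0.066 V 115
scene bead [308, 216, 8, 9, 49] b-frame 0.0179 -0.0519 zmax 0.058 V 134
wrist bead [130, 0, 33, 8, 173] b-frame 0.032 0.0365 zmax 0.0558 V 134
wrist bead [293, 2, 45, 50, 1677] b-frame 0.0206 -0.0501 zmax 0.0565 V 142
wrist bead [95, 16, 50, 48, 1654] b-frame 0.0154 0.0536 zmax 0.0563 V 140
wrist bead [150, 129, 43, 41, 1286] b-frame -0.0424 0.0309 zmax 0.056 V 138
wrist bead [270, 134, 18, 41, 559] b-frame -0.0462 -0.0311 zmax 0.0556 V 140
```

Emit:
send_rows --rows "-0.01 0.013 0 0; -0.023 0.027 0 0; -0.043 0.04 0 0; -0.06 0.05 0 0; -0.077 0.057 0 0; -0.09 0.06 0 0; -0.09 0.06 0 0; -0.09 0.03 0 0; -0.088 0 0 0; -0.083 -0.033 0 0"

```text
clock: 16.73
tool_pos: [0.6606, 0.0414, 0.081]
eef_rot: [0.473, 0.881, 0.0, 0.0]
contact_force: [-0.7, -0.2, -0.4]
opening: 0.155
finger_force: 45.0
```

Run:
```python
from h import *
inb();s=sensors.get_state();print(s['contact_force'].round(1));beads('scene');beads('wrist')
```

```text
hand b-frame -0.1167 -0.0076 0.081
[-0.7 -0.2 -0.4]
scene bead [286, 190, 7, 8, 47] b-frame 0.0129 0.052 zmax 0.0579 V 131
scene bead [297, 190, 7, 9, 48] b-frame 0.0391 0.0349 zmax 0.0581 V 130
scene bead [309, 200, 7, 9, 44] b-frame 0.049 -0.0104 zmax 0.0569 V 132
scene bead [289, 207, 13, 8, 40] b-frame -0.0068 -0.0119 zmax 0.0656 V 97
scene bead [306, 219, 8, 9, 50] b-frame 0.0086 -0.0573 zmax 0.057 V 133
wrist bead [121, 0, 37, 12, 327] b-frame 0.0069 0.0539 zmax 0.0557 V 143
wrist bead [333, 0, 43, 19, 599] b-frame 0.0045 -0.0554 zmax 0.056 V 147
wrist bead [170, 85, 43, 43, 1396] b-frame -0.0431 0.0311 zmax 0.056 V 148
wrist bead [273, 91, 41, 43, 1343] b-frame -0.0467 -0.0258 zmax 0.0561 V 149
```

Emit:
send_rows --rows "-0.03 -0.06 -0.01 0; -0.057 -0.11 -0.02 0; -0.07 -0.153 -0.02 0; -0.05 -0.167 -0.015 0; -0.023 -0.17 -0.01 0; 0.003 -0.17 0 0; 0.027 -0.163 0 0; 0.047 -0.153 0 0; 0.063 -0.14 0 0; 0.077 -0.127 0 0"

```text
clock: 17.67
tool_pos: [0.6167, 0.0419, 0.0811]
eef_rot: [0.472, 0.882, 0.001, 0.0]
contact_force: [3.1, -2.3, 1.6]
opening: 0.153
finger_force: 45.0
```

Run:
```python
from h import *
inb();s=sensors.get_state();print(s['contact_force'].round(1));beads('scene');beads('wrist')
```

```text
hand b-frame -0.0918 0.0285 0.0811
[ 3.1 -2.3  1.6]
scene bead [293, 189, 16, 11, 93] b-frame 0.0382 0.0321 zmax 0.0659 V 124
scene bead [309, 200, 7, 9, 45] b-frame 0.0486 -0.0108 zmax 0.0568 V 131
scene bead [306, 219, 8, 8, 49] b-frame 0.0085 -0.0571 zmax 0.0581 V 133
scene bead [283, 220, 7, 8, 48] b-frame -0.0492 -0.0273 zmax 0.0567 V 132
wrist bead [193, 0, 43, 20, 649] b-frame 0.0292 0.0494 zmax 0.0613 V 138
wrist bead [391, 24, 44, 48, 1585] b-frame 0.0112 -0.0553 zmax 0.0563 V 142
wrist bead [228, 129, 16, 40, 453] b-frame -0.0417 0.0391 zmax 0.0556 V 140
wrist bead [328, 135, 40, 41, 1194] b-frame -0.0464 -0.0257 zmax 0.0561 V 141
```

Emit:
send_rows --rows "0.003 0.022 0 0; 0.006 0.042 0 0; 0.007 0.062 0 0; 0.005 0.08 0 0; -0.03 0.085 0 0; -0.06 0.09 0 0; -0.085 0.095 0 0"

```text
clock: 18.35
tool_pos: [0.6545, 0.0319, 0.0808]
eef_rot: [0.473, 0.881, -0.001, 0.0]
contact_force: [-0.2, -0.4, -0.2]
opening: 0.156
finger_force: 45.0
```

Run:
```python
from h import *
inb();s=sensors.get_state();print(s['contact_force'].round(1));beads('scene');beads('wrist')
```

```text
hand b-frame -0.1213 0.0028 0.0808
[-0.2 -0.4 -0.2]
scene bead [293, 190, 7, 8, 44] b-frame 0.0298 0.0424 zmax 0.0576 V 132
scene bead [302, 192, 8, 9, 45] b-frame 0.0484 0.022 zmax 0.0568 V 131
scene bead [309, 200, 7, 9, 45] b-frame 0.0484 -0.0108 zmax 0.0559 V 131
scene bead [275, 204, 5, 5, 16] b-frame -0.0395 0.0319 zmax 0.0561 V 135
scene bead [292, 205, 7, 6, 25] b-frame -0.0042 -0.0032 zmax 0.0659 V 97
scene bead [306, 219, 8, 9, 49] b-frame 0.0089 -0.0572 zmax 0.0585 V 134
wrist bead [360, 0, 18, 3, 38] b-frame 0.0003 -0.0554 zmax 0.0554 V 130
wrist bead [180, 70, 43, 44, 1431] b-frame -0.0422 0.0327 zmax 0.0559 V 152
wrist bead [286, 77, 42, 44, 1393] b-frame -0.0467 -0.0258 zmax 0.0562 V 152
```

Emit:
send_rows --rows "0 0 0.01 0; 0 0 0.02 0; 0 0 0.03 0; 0 0 0.04 0; 0 0 0.04 0; 0 0 0.04 0" --force 10

```text
clock: 18.95
tool_pos: [0.6537, 0.0344, 0.0688]
eef_rot: [0.472, 0.881, 0.0, -0.0]
contact_force: [-0.4, -0.4, 0.6]
opening: 0.16
finger_force: 10.0
```

Emit:
send_rows --rows "0 0 0 0; 0 0 0 0; 0 0 0 0; 0 0 0 0; 0 0 0 0; 0 0 0 0" --jaw 0.4

```text
clock: 19.45
tool_pos: [0.6538, 0.0341, 0.069]
eef_rot: [0.473, 0.881, 0.0, -0.0]
contact_force: [-0.8, 0.7, -0.3]
opening: 0.297
finger_force: 0.0
```

Run:
```python
from h import *
inb();s=sensors.get_state();print(s['contact_force'].round(1),s['opening']);stir(lo=.06,show='w7.png')
```

```text
hand b-frame -0.119 0.0021 0.069
[-0.8  0.7 -0.3] 0.29701253628098184
shaft n 5781 c [ 0.0486 -0.0001 -0.0107] u [0.952 0.008 0.306] lean 72.2 far end [0.0946 0.0002 0.0041] head n 2206 [ 0.0997 -0.0008  0.0045] far [0.1186 0.0004 0.0118]
```

Emit:
send_rows --rows "-0.02 0 -0.005 0; -0.04 0 -0.012 0; -0.05 0 -0.016 0; -0.05 0 -0.016 0"

```text
clock: 19.83
tool_pos: [0.6632, 0.0197, 0.0744]
eef_rot: [0.473, 0.881, -0.0, 0.001]
contact_force: [-0.1, 0.2, -0.5]
opening: 0.303
finger_force: 0.0
```

Emit:
send_rows --rows "0 0 0 0; 0 0 0 0; 0 0 0 0; 0 0 0 0; 0 0 0 0; 0 0 0 0; 0 0 -0.01 0; 0 0 -0.02 0; 0 0 -0.03 0" --jaw 1 --force 45

```text
clock: 20.58
tool_pos: [0.6622, 0.0216, 0.0832]
eef_rot: [0.473, 0.881, 0.0, 0.0]
contact_force: [0.4, -0.2, -1.2]
opening: 0.149
finger_force: 45.0
```

Run:
```python
from h import *
inb();s=sensors.get_state();print(s['contact_force'].round(1),s['opening'],s['finger_force']);stir(lo=.066);beads('scene');beads('wrist')
```

```text
hand b-frame -0.1341 0.0022 0.0832
[ 0.4 -0.2 -1.2] 0.14923640693015194 44.99982163310051
shaft n 6677 c [ 0.0555 -0.0003 -0.0083] u [0.951 0.006 0.31 ] lean 71.9 far end [1.094e-01 1.000e-04 9.300e-03] head n 1370 [ 0.1008 -0.0009  0.0073] far [0.1226 0.0002 0.0136]
scene bead [292, 190, 8, 8, 45] b-frame 0.0298 0.0428 zmax 0.0566 V 132
scene bead [302, 192, 8, 9, 47] b-frame 0.0482 0.0218 zmax 0.0578 V 130
scene bead [309, 200, 7, 9, 45] b-frame 0.0486 -0.0105 zmax 0.0585 V 132
scene bead [273, 204, 7, 5, 31] b-frame -0.0445 0.0331 zmax 0.0585 V 140
scene bead [306, 219, 8, 8, 50] b-frame 0.0085 -0.0571 zmax 0.0588 V 134
scene bead [285, 220, 6, 8, 30] b-frame -0.0459 -0.0287 zmax 0.0583 V 133
wrist bead [178, 49, 43, 45, 1457] b-frame -0.0424 0.0327 zmax 0.0566 V 155
wrist bead [284, 56, 42, 45, 1414] b-frame -0.0468 -0.0258 zmax 0.056 V 156
```

Emit:
send_rows --rows "0.047 -0.003 0 0; 0.087 -0.01 0.01 0; 0.087 -0.01 0.02 0; 0.103 0.003 0.02 0; 0.113 0.02 0.02 0; 0.12 0.037 0.02 0; 0.123 0.053 0.02 0; 0.123 0.067 0.02 0; 0.08 0.05 0.01 0; 0.03 0.017 0 0"

```text
clock: 21.57
tool_pos: [0.6623, 0.0342, 0.0828]
eef_rot: [0.471, 0.882, 0.001, -0.0]
contact_force: [1.4, -0.0, -0.2]
opening: 0.154
finger_force: 45.0
```

Run:
```python
from h import *
inb();s=sensors.get_state();print(s['contact_force'].round(1));beads('scene');beads('top');beads('wrist')
```

```text
hand b-frame -0.1237 -0.005 0.0828
[ 1.4 -0.  -0.2]
scene bead [293, 190, 7, 8, 45] b-frame 0.03 0.0427 zmax 0.0565 V 132
scene bead [302, 192, 8, 9, 45] b-frame 0.0483 0.022 zmax 0.057 V 131
scene bead [311, 203, 8, 9, 42] b-frame 0.0491 -0.0217 zmax 0.0581 V 128
scene bead [274, 204, 6, 6, 22] b-frame -0.0404 0.0319 zmax 0.0571 V 133
scene bead [306, 219, 8, 8, 47] b-frame 0.0084 -0.0567 zmax 0.0583 V 135
top bead [217, 171, 5, 6, 20] b-frame -0.049 -0.0264 zmax 0.0603 V 166
top bead [197, 173, 6, 6, 26] b-frame 0.0087 -0.0555 zmax 0.0593 V 164
top bead [191, 189, 7, 6, 35] b-frame 0.0532 -0.02 zmax 0.0609 V 165
top bead [199, 199, 6, 7, 32] b-frame 0.0511 0.0229 zmax 0.0616 V 169
top bead [207, 203, 5, 5, 16] b-frame 0.0366 0.044 zmax 0.0601 V 173
wrist bead [174, 58, 42, 45, 1434] b-frame -0.0423 0.0327 zmax 0.0563 V 153
wrist bead [280, 65, 41, 45, 1397] b-frame -0.0468 -0.0258 zmax 0.0565 V 154
```

Emit:
send_rows --rows "0.052 -0.017 0.01 0; 0.079 -0.01 0.02 0; 0.099 0.003 0.02 0; 0.102 0.023 0.02 0; 0.099 0.043 0.02 0; 0.092 0.063 0.02 0; 0.082 0.077 0.02 0; 0.04 0.05 0.01 0; 0 0 0 0; -0.03 0 -0.03 0"

```text
clock: 22.55
tool_pos: [0.6644, 0.0219, 0.0908]
eef_rot: [0.473, 0.881, -0.002, -0.002]
contact_force: [0.0, -1.9, -0.8]
opening: 0.152
finger_force: 45.0
```

Run:
```python
from h import *
inb();s=sensors.get_state();print(s['contact_force'].round(1));beads('scene');beads('wrist');gob(-.24,0,.16)
```

```text
hand b-frame -0.1351 0.0002 0.0908
[ 0.  -1.9 -0.8]
scene bead [292, 190, 8, 8, 47] b-frame 0.0293 0.0425 zmax 0.0576 V 131
scene bead [302, 192, 8, 9, 48] b-frame 0.0482 0.0213 zmax 0.0566 V 130
scene bead [273, 204, 7, 5, 24] b-frame -0.0441 0.0348 zmax 0.0578 V 140
scene bead [312, 207, 8, 9, 51] b-frame 0.0433 -0.0351 zmax 0.0581 V 133
scene bead [306, 219, 8, 9, 50] b-frame 0.0088 -0.0572 zmax 0.059 V 133
scene bead [286, 220, 5, 8, 30] b-frame -0.0464 -0.0296 zmax 0.0558 V 127
wrist bead [175, 44, 41, 43, 1328] b-frame -0.0423 0.0327 zmax 0.056 V 154
wrist bead [276, 51, 40, 43, 1294] b-frame -0.0468 -0.0259 zmax 0.0561 V 155
row [-0.3435 -0.0071 -0.2218] -0.0017 | at [0.6685 0.0222 0.0932] az 123.4 tilt -1.0
```

Emit:
send_rows --rows "0 0 -0.06 0; 0 0 -0.12 0; -0.05 0 -0.16 0; -0.13 0 -0.16 0; -0.22 0 -0.16 0; -0.3 0 -0.16 0; -0.38 0 -0.16 0; -0.38 0 -0.16 0"

```text
clock: 23.32
tool_pos: [0.7318, -0.0757, 0.1395]
eef_rot: [0.475, 0.88, -0.001, 0.002]
contact_force: [0.2, -1.3, -1.3]
opening: 0.15
finger_force: 45.0
```

Run:
```python
from h import *
inb();stir(lo=.07);gob(-.245,0,.041);beads('scene')
im,d,P=cloud('scene');X=(P[...,:2]-C)@xb;Y=(P[...,:2]-C)@yb;Z=P[...,2]
m=(abs(Y)<.05)&(Z>.022)&(Z<.034)&(X>-.11)&(X<-.085);print('base edge x',np.percentile(X[m],[2,10]))
```

```text
hand b-frame -0.2537 -0.0012 0.1395
shaft n 6684 c [ 0.0559 -0.0012 -0.0081] u [ 0.95  -0.011  0.311] lean 71.9 far end [ 0.1182 -0.0019  0.0123] head n 1566 [ 0.0985 -0.0029  0.0067] far [ 0.1239 -0.002   0.0142]
row [ 0.0187 -0.0065  0.3274] -0.0016 | at [ 0.7306 -0.0726  0.1392] az 123.42 tilt -1.0
scene bead [293, 190, 7, 8, 48] b-frame 0.0293 0.0423 zmax 0.0578 V 134
scene bead [302, 192, 8, 9, 50] b-frame 0.0474 0.0208 zmax 0.057 V 131
scene bead [273, 204, 7, 8, 49] b-frame -0.0453 0.0304 zmax 0.0577 V 134
scene bead [312, 208, 8, 8, 55] b-frame 0.0428 -0.0356 zmax 0.0572 V 133
scene bead [307, 219, 7, 8, 50] b-frame 0.0088 -0.0572 zmax 0.0567 V 137
scene bead [283, 220, 8, 8, 49] b-frame -0.0492 -0.0276 zmax 0.0566 V 138
base edge x [-0.09558783 -0.09451239]
```

Emit:
send_rows --rows "0 0 0.1 0; 0 0 0.2 0; 0 0 0.29 0; 0 0 0.325 0; 0.02 0 0.325 0; 0.04 0 0.325 0; 0.05 0 0.325 0; 0.05 0 0.325 0" --force 10

```text
clock: 24.13
tool_pos: [0.7262, -0.0624, 0.047]
eef_rot: [0.473, 0.881, -0.0, 0.007]
contact_force: [5.2, -9.1, 2.6]
opening: 0.158
finger_force: 10.0
```

Emit:
send_rows --rows "0.02 0 -0.03 0; 0.04 0 -0.06 0; 0.057 0 -0.09 0; 0.08 0 -0.123 0; 0.103 0 -0.155 0; 0.128 0 -0.18 0; 0.153 0 -0.2 0; 0.176 0 -0.22 0; 0.2 0 -0.235 0; 0.2 0 -0.235 0"

```text
clock: 24.97
tool_pos: [0.6896, -0.006, 0.1162]
eef_rot: [0.472, 0.882, 0.002, 0.002]
contact_force: [1.9, -3.4, 8.1]
opening: 0.156
finger_force: 10.0
```

Run:
```python
from h import *
inb();s=sensors.get_state();print(s['contact_force'].round(1));stir(lo=.04)
```

```text
hand b-frame -0.1723 -0.0051 0.1162
[ 1.9 -3.4  8.1]
shaft n 4146 c [0.0464 0.0033 0.0211] u [0.811 0.125 0.572] lean 54.8 far end [0.1269 0.0158 0.0779] head n 482 [0.0591 0.0025 0.0412] far [0.1202 0.0148 0.0732]
```

Emit:
send_rows --rows "0 0 0 0; -0.03 0 -0.03 0; -0.08 0 -0.1 0; -0.12 0 -0.2 0; -0.12 0 -0.3 0; -0.12 0 -0.4 0; -0.12 0 -0.5 0; -0.12 0 -0.5 0" --force 45

```text
clock: 25.68
tool_pos: [0.7103, -0.0355, 0.2694]
eef_rot: [0.472, 0.882, 0.004, 0.004]
contact_force: [0.6, 1.5, -0.0]
opening: 0.153
finger_force: 45.0
```

Run:
```python
from h import *
inb();s=sensors.get_state();print(s['contact_force'].round(1));stir(lo=.1);beads('scene')
go([.62,-.2,.27],63.6);go([.52,-.40,.27],63.6)
```

```text
hand b-frame -0.2083 -0.0058 0.2694
[ 0.6  1.5 -0. ]
shaft n 3252 c [ 0.0254 -0.0004  0.0111] u [ 0.463 -0.004  0.886] lean 27.6 far end [ 0.076  -0.0008  0.1079] head n 1039 [ 0.0549 -0.0014  0.0666] far [ 0.076  -0.0008  0.1078]
scene bead [292, 190, 8, 8, 48] b-frame 0.0293 0.0426 zmax 0.0572 V 133
scene bead [302, 192, 8, 9, 51] b-frame 0.0478 0.0212 zmax 0.0589 V 131
scene bead [273, 204, 7, 8, 49] b-frame -0.0449 0.0305 zmax 0.0591 V 133
scene bead [312, 208, 8, 8, 54] b-frame 0.0428 -0.0355 zmax 0.058 V 133
scene bead [307, 219, 7, 8, 51] b-frame 0.0083 -0.0576 zmax 0.058 V 135
scene bead [283, 220, 8, 8, 49] b-frame -0.0493 -0.0277 zmax 0.0566 V 137
row [-0.2937 -0.5468 -0.0225] 0.167 | at [ 0.7075 -0.0356  0.2637] az 123.72 tilt -1.0
row [-0.6632 -1.1941 -0.0243] 0.167 | at [ 0.7075 -0.0356  0.2637] az 123.72 tilt -1.0
```

Emit:
send_rows --rows "-0.02 -0.03 -0.06 0.018; -0.05 -0.08 -0.12 0.036; -0.08 -0.14 -0.12 0.054; -0.12 -0.22 -0.12 0.072; -0.16 -0.3 -0.12 0.09; -0.2 -0.38 -0.12 0.108; -0.25 -0.46 -0.12 0.126; -0.29 -0.55 -0.12 0.144; -0.35 -0.65 -0.12 0.16; -0.41 -0.75 -0.12 0.167"

```text
clock: 26.62
tool_pos: [0.5868, -0.2634, 0.2963]
eef_rot: [0.851, 0.525, -0.001, -0.003]
contact_force: [0.9, -1.1, -1.1]
opening: 0.152
finger_force: 45.0
```

Run:
```python
from h import *
go([.515,-.400,.25],63.6);print(sensors.get_state()['contact_force'].round(1))
```

```text
row [-0.5146 -0.0088  0.1538] -0.0007 | at [ 0.5868 -0.2634  0.2963] az 63.35 tilt -1.0
[ 0.9 -1.1 -1.1]
```

Emit:
send_rows --rows "-0.08 0 0 0; -0.18 0 0.02 0; -0.28 -0.003 0.06 0; -0.38 -0.005 0.1 0; -0.47 -0.008 0.15 -0.001; -0.515 -0.009 0.153 -0.001; -0.515 -0.009 0.153 -0.001; -0.515 -0.009 0.153 -0.001"

```text
clock: 27.28
tool_pos: [0.5176, -0.4006, 0.2523]
eef_rot: [0.849, 0.529, 0.001, -0.001]
contact_force: [1.1, 1.7, -0.8]
opening: 0.157
finger_force: 45.0
```

Run:
```python
from h import *
from scipy.optimize import least_squares
s=sensors.get_state();print(s['tool_pos'].round(4))
stir(lo=.1)
for n in ['wrist','top']:
    im,d,P=cloud(n);hsv=cv2.cvtColor(im,cv2.COLOR_RGB2HSV).astype(int)
    m=(d>0)&(hsv[...,0]>95)&(hsv[...,0]<125)&(hsv[...,1]>80)&(np.hypot(P[...,0]-.54,P[...,1]+.35)<.06)
    q=P[m&(P[...,2]>.070)&(P[...,2]<.085)][:,:2]
    r=least_squares(lambda c:np.linalg.norm(q-c,axis=1)-.032,[.54,-.35],loss='soft_l1',f_scale=.002);print(n,len(q),r.x,cv2.minEnclosingCircle(q.astype(np.float32)))
pc=r.x
```

```text
[ 0.5176 -0.4006  0.2523]
shaft n 3102 c [ 0.0251 -0.0005  0.0103] u [ 0.464 -0.004  0.886] lean 27.7 far end [ 0.0571 -0.0008  0.0714] head n 1052 [0.0541 0.0009 0.0646] far [ 0.076  -0.001   0.1074]
wrist 584 [ 0.53960332 -0.35280644] ((0.5397365093231201, -0.3529162108898163), 0.03323698788881302)
top 50 [ 0.53930627 -0.35247871] ((0.5393601655960083, -0.35133370757102966), 0.03289943188428879)
```

Emit:
send_rows --rows "-0.005 -0.005 0.05 0; -0.005 -0.005 0.11 0; -0.005 -0.005 0.17 0; -0.005 -0.005 0.23 0; -0.005 -0.005 0.28 0; -0.005 -0.005 0.33 0; -0.005 -0.005 0.37 0; -0.005 -0.005 0.4 0; -0.005 -0.005 0.412 0; -0.005 -0.005 0.412 0"

```text
clock: 28.27
tool_pos: [0.5154, -0.4019, 0.1287]
eef_rot: [0.849, 0.529, 0.0, -0.001]
contact_force: [-0.8, -0.7, 0.2]
opening: 0.152
finger_force: 45.0
```

Run:
```python
from h import *
s=sensors.get_state();print(s['tool_pos'].round(4),s['contact_force'].round(1));im,d,P=cloud('wrist');save(im,'w8.png')
```

```text
[ 0.5154 -0.4019  0.1287] [-0.8 -0.7  0.2]
```

View pics/w8.png

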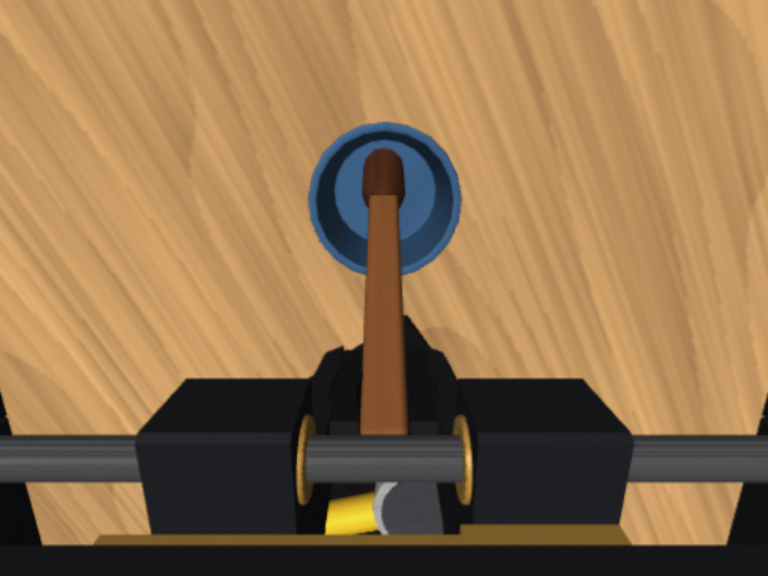

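The head (px 385,175) is well inside the pot. Lower it slightly, release and back off upward.

Emit:
send_rows --rows "0 0 0.006 0; 0 0 0.011 0; 0 0 0.011 0" --force 5

```text
clock: 28.57
tool_pos: [0.5153, -0.4029, 0.1263]
eef_rot: [0.849, 0.529, 0.0, 0.0]
contact_force: [0.8, 0.1, -1.2]
opening: 0.159
finger_force: 5.0
```

Emit:
send_rows --rows "0 0 0 0; 0 0 0 0; 0 0 0 0; 0 0 0 0; 0 0 0 0; 0 0 0 0; 0 0 0 0; 0 0 0 0; 0 0 0 0; 0 0 0 0" --jaw -0.3

```text
clock: 29.4
tool_pos: [0.5152, -0.4027, 0.126]
eef_rot: [0.849, 0.529, -0.0, -0.0]
contact_force: [0.8, 0.8, 0.1]
opening: 0.649
finger_force: 0.0
```

Emit:
send_rows --rows "0 0 0 0; 0 0 -0.05 0; 0 0 -0.13 0; 0 0 -0.23 0; 0 0 -0.35 0; 0 0 -0.45 0; 0 0 -0.5 0; 0 0 -0.5 0"

```text
clock: 30.07
tool_pos: [0.5168, -0.4045, 0.2805]
eef_rot: [0.849, 0.529, 0.001, 0.004]
contact_force: [-0.2, -0.3, 0.4]
opening: 0.651
finger_force: 0.0
```

Run:
```python
from h import *
s=sensors.get_state();print(s['clock'],s['tool_pos'].round(4),s['contact_force'].round(1),s['opening'])
im,d,P=cloud('scene');hsv=cv2.cvtColor(im,cv2.COLOR_RGB2HSV).astype(int);H,S=hsv[...,0],hsv[...,1];X,Y,Z=P[...,0],P[...,1],P[...,2]
m=(d>0)&(Z>.085)&(Z<.2)&(X>.35)&(X<.6)&(Y>-.5)&(Y<-.3)&(H<20)&(S>80);q=P[m];c=q.mean(0);u=np.linalg.svd(q-c)[2][0];u*=np.sign(u[2]);t=(q-c)@u
print('stirrer',m.sum(),c.round(3),u.round(3),np.degrees(np.arccos(u[2])),'top',(c+u*t.max()).round(3))
for n in ['scene','top']:
    im,d,P=cloud(n);hsv=cv2.cvtColor(im,cv2.COLOR_RGB2HSV).astype(int);H,S,V=hsv[...,0],hsv[...,1],hsv[...,2];X,Y,Z=P[...,0],P[...,1],P[...,2]
    b=(d>0)&(X>.38)&(X<.58)&(Y>-.18)&(Y<-.05)
    red=b&((H<6)|(H>174))&(S>170);print(n,'ball',P[red].mean(0).round(4))
    blk=b&(Z>.018)&(Z<.031)&(S<60);print('block',blk.sum(),cv2.minAreaRect(P[blk][:,:2].astype(np.float32)))
    lev=b&(Z>.04)&(Z<.085)&(S<60);print('lever',lev.sum(),P[lev].mean(0).round(4) if lev.any() else '')
go([.42,-.12,.3])
```

```text
30.0667 [ 0.5168 -0.4045  0.2805] [-0.2 -0.3  0.4] 0.6512465346744828
stirrer 182 [ 0.522 -0.394  0.122] [-0.231 -0.465  0.855] 31.27396870883826 top [ 0.513 -0.412  0.156]
scene ball [ 0.4449 -0.1193  0.1029]
block 203 ((0.4779995083808899, -0.1221468597650528), (0.046408094465732574, 0.06904729455709457), 89.81330871582031)
lever 42 [ 0.4606 -0.1227  0.0593]
top ball [ 0.4413 -0.119   0.1048]
block 199 ((0.47631922364234924, -0.12038367986679077), (0.06663946807384491, 0.04773795232176781), 1.3136824369430542)
lever 24 [ 0.4659 -0.1228  0.0556]
row [ 0.705  -0.6979 -0.0819] 0 | at [ 0.5147 -0.4021  0.2749] az 63.84 tilt -1.0
```

Emit:
send_rows --rows "0.05 -0.06 0 -0.01; 0.12 -0.14 0 -0.02; 0.2 -0.23 0 -0.03; 0.28 -0.32 0 -0.04; 0.36 -0.42 0 -0.05; 0.44 -0.51 0 -0.06; 0.52 -0.6 0 -0.073; 0.6 -0.69 0 -0.073; 0.667 -0.773 0 -0.073; 0.667 -0.773 0 -0.073" --jaw 1 --force 20

```text
clock: 31.05
tool_pos: [0.3908, -0.1149, 0.2744]
eef_rot: [0.704, 0.711, -0.001, -0.004]
contact_force: [0.9, -0.0, -0.4]
opening: 0.006
finger_force: 0.0
```

Run:
```python
from h import *
go([.395,-.12,.25],90);go([.395,-.12,.082],90);s=sensors.get_state();print(s['opening'],s['q'].round(2))
```

```text
row [-0.0174  0.0146  0.0812] 0.0016 | at [ 0.3908 -0.1149  0.2744] az 90.56 tilt -1.0
row [-0.02    0.019   0.6412] 0.0016 | at [ 0.3908 -0.1149  0.2744] az 90.56 tilt -1.0
0.005609862378096956 [ 0.07  0.36  0.15  2.13 -0.09  0.66  0.29]
```

Emit:
send_rows --rows "-0.01 0 0.08 0.001; -0.018 0 0.18 0.001; -0.018 0 0.29 0.001; -0.018 0 0.4 0.001; -0.018 0 0.5 0.001; -0.018 0 0.58 0.001; -0.018 0 0.635 0.001; -0.018 0 0.635 0.001; -0.018 0 0.635 0.001"

```text
clock: 31.8
tool_pos: [0.394, -0.1263, 0.0844]
eef_rot: [0.709, 0.706, -0.001, -0.002]
contact_force: [-0.0, -0.7, 0.5]
opening: 0.007
finger_force: 0.0
```

Run:
```python
from h import *
go([.485,-.12,.082],90);print(sensors.get_state()['contact_force'].round(1))
```

```text
row [0.0222 0.3032 0.0069] -0.0007 | at [ 0.394  -0.1263  0.0844] az 89.74 tilt -1.0
[-0.  -0.7  0.5]
```

Push slowly along tool y (world +x), correcting x by about 5 mm.

Emit:
send_rows --rows "0.018 0.03 0 0; 0.018 0.06 0 0; 0.018 0.09 0 0; 0.018 0.12 0 0; 0.018 0.15 0 0; 0.018 0.18 0 0; 0.018 0.21 0 0; 0.018 0.24 0 0; 0.018 0.27 0 0; 0.018 0.29 0 0"

```text
clock: 32.63
tool_pos: [0.4841, -0.1212, 0.0856]
eef_rot: [0.708, 0.706, 0.001, 0.001]
contact_force: [-0.7, -0.2, -0.4]
opening: 0.004
finger_force: 0.4
```

Emit:
send_rows --rows "0 0.005 0 0; 0 0.01 0 0; 0 0.015 0 0; 0 0.015 0 0"

```text
clock: 32.97
tool_pos: [0.4867, -0.1213, 0.0855]
eef_rot: [0.709, 0.706, -0.0, -0.0]
contact_force: [-1.3, -0.3, 0.2]
opening: 0.003
finger_force: 0.1
```

```bash
cat > sw.py <<'E'
from h import *
s=sensors.get_state();print(s['tool_pos'].round(4),s['contact_force'].round(1))
for n in ['scene','top']:
    im,d,P=cloud(n);hsv=cv2.cvtColor(im,cv2.COLOR_RGB2HSV).astype(int);H,S=hsv[...,0],hsv[...,1];X,Y,Z=P[...,0],P[...,1],P[...,2]
    red=(d>0)&(X>.38)&(X<.58)&(Y>-.18)&(Y<-.05)&((H<6)|(H>174))&(S>150);print(n,'ball',red.sum(),P[red].mean(0).round(4) if red.any() else '')
E
python3 sw.py
```

```text
[ 0.4867 -0.1213  0.0855] [-1.3 -0.3  0.2]
scene ball 0 
top ball 0
```

Emit:
send_rows --rows "0 0.005 0 0; 0 0.01 0 0; 0 0.013 0 0; 0 0.013 0 0"

```text
clock: 33.4
tool_pos: [0.4885, -0.1213, 0.0853]
eef_rot: [0.709, 0.705, -0.001, -0.002]
contact_force: [-6.0, 0.3, 2.1]
opening: 0.008
finger_force: 2.5
```

Emit:
send_rows --rows "0 0.005 0 0; 0 0.01 0 0; 0 0.013 0 0; 0 0.013 0 0"

```text
clock: 33.73
tool_pos: [0.4887, -0.1213, 0.0852]
eef_rot: [0.709, 0.705, -0.003, -0.004]
contact_force: [-9.7, 0.1, 8.7]
opening: 0.009
finger_force: 5.7
```

It has reached its stop, so back off and check.

Emit:
send_rows --rows "0 -0.03 0 0; 0 -0.09 0 0; 0 -0.18 0 0; 0 -0.27 0 0; 0 -0.3 -0.1 0; 0 -0.3 -0.22 0; 0 -0.3 -0.35 0; 0 -0.3 -0.48 0; 0 -0.3 -0.5 0; 0 -0.3 -0.5 0"

```text
clock: 34.57
tool_pos: [0.4072, -0.1214, 0.238]
eef_rot: [0.708, 0.706, 0.002, 0.003]
contact_force: [0.3, 0.8, -0.0]
opening: 0.006
finger_force: 0.0
```

```bash
python3 sw.py
python3 - <<'E'
from h import *
beads('scene');im,d,P=cloud('scene');save(im,'fin.png')
E
```

```text
[ 0.4072 -0.1214  0.238 ] [ 0.3  0.8 -0. ]
scene ball 35 [ 0.5182 -0.1202  0.101 ]
top ball 42 [ 0.5155 -0.1205  0.1013]
scene bead [292, 190, 8, 8, 48] b-frame 0.029 0.0424 zmax 0.0583 V 128
scene bead [302, 192, 8, 9, 45] b-frame 0.0482 0.0214 zmax 0.0591 V 129
scene bead [273, 204, 7, 8, 49] b-frame -0.0449 0.0306 zmax 0.0581 V 129
scene bead [312, 208, 8, 8, 51] b-frame 0.0434 -0.0352 zmax 0.0572 V 129
scene bead [306, 219, 8, 8, 48] b-frame 0.0088 -0.057 zmax 0.0588 V 132
scene bead [283, 220, 8, 8, 48] b-frame -0.049 -0.0274 zmax 0.0584 V 132
```

View pics/fin.png

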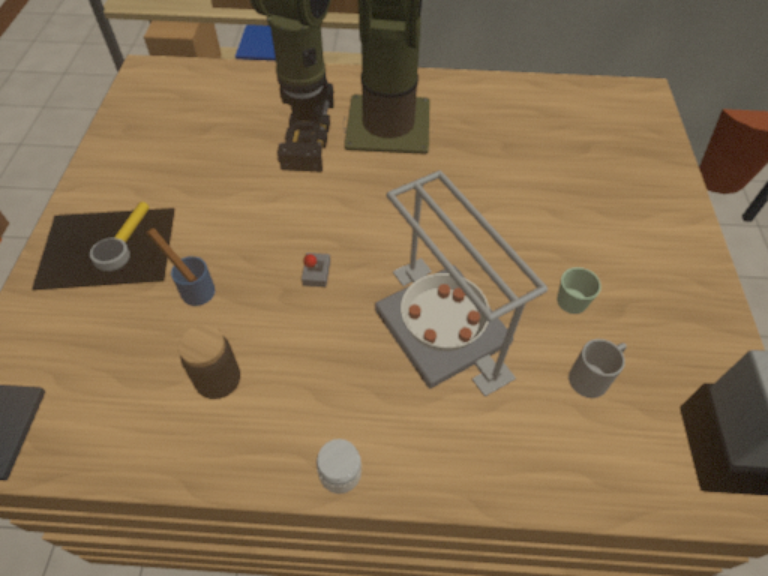

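The final picture shows the stirrer in the pot (px 193,270), the toggle over to on (ball px 311,261), all six beads moved and still in the bowl, and the bystanders in place.

```bash
python3 -c "
from plant import finish_job;print(finish_job())"
```

```text
the job is handed in; nothing more can be done
None
```

The job is handed in: all six beads were stirred at least 26 mm from where they lay and are still in the bowl, the stirrer stands head down in the blue pot, and the switch was pushed to its stop at on. The cup, jar and jug were not touched, and it took about 35 s.

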